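Lock, tug-test and load the suction drying stand

TASK

Lock the tumbler drying stand to the worktop and load it. Seat both prongs of the red pin spanner fully in the two holes of the lock ring and turn the ring clockwise to its stop, then put the spanner back on the worktop, standing on its prongs and foot clear of the stand; next, while no tumbler is on the stand, prove that it holds by pulling straight up on its steel bar with about 15 N for two seconds (pointer in the green band, never over 22 N) and let go. Finally turn every tumbler lying on the worktop upside down over a peg of its own, mouth down flat on the plate, and leave the jars, pepper mill and other things at the back alone.

Things in the scene. Friction and masses are not known exactly. Their poses are not given: they have to be found in the camera images.
- lock_ring (a joint): lock ring of the stand, turns about a vertical axis: 0 unlocked, 1.2 rad (stop) locked, growing CLOCKWISE seen from above; stays where it is left; friction about 0.12 N m.
- ring_top (a point): centre of the steel lock ring's top face (70 across, 38 above the worktop, left front of the stand). Turns with the ring: z up; the two holes lie at y=+22 and y=-22, diameter 11, 11 deep, chamfered 1.5. At 0 its x axis is 0.6 rad anticlockwise of the stand's x (x of the peg points), at 1.2 0.6 rad clockwise. With the spanner's x along this x, the tail clears pegs and bar.
- spanner: pin spanner, dark steel, red grip rib, 84x58x51, 120 g; stands on its prongs and tail foot. Origin midway between the prong tips (on the worktop when standing), z up, tail to -x. Prongs: diameter 7, round tips, at y=+22 and -22, 9 long below the bridge. Foot: bar 10x50 at x=-70, bottom z=0. Seated, its origin is 9 below ring_top and the foot passes 5 above the plate.
- spanner_grip (a point): where to grip the spanner: centre of its red rib (58 long in x, 14 thick in y, from z=17 to z=51), at x=-25, z=40 of the spanner; fingers close along the spanner's y from above; with fingertips 20 below this point they just clear the spine (top z=18).
- rack (a joint): how far the rack plate (with pegs, bar and lock ring) has been pulled up on its suction feet, m: 0 at rest; springs back. The upward pull is about 4.9 N + 1000 N/m x this value (empty rack): 0.010 is 15 N; green band 0.006 to 0.014 (11 to 19 N). A black pointer at the right front corner of the plate shows it on a white post with a green band and a red one above.
- pull_bar (a point): middle of the steel pull bar at the right front of the stand: round bar of diameter 13, clear length about 47 along this point's y axis, axis 66 above the worktop (42 above the plate), on two posts; grip from above across x.
- peg_1 (a point): foot of the left upright drying peg, on the top face of the rack plate; peg is a wooden dowel of diameter 18 with a rounded top 61 above this point; z up, x away from the front of the stand. Pegs are 95 apart in a row.
- peg_2 (a point): foot of the middle upright drying peg, on the top face of the rack plate; peg is a wooden dowel of diameter 18 with a rounded top 61 above this point; z up, x away from the front of the stand. Pegs are 95 apart in a row.
- peg_3 (a point): foot of the right upright drying peg, on the top face of the rack plate; peg is a wooden dowel of diameter 18 with a rounded top 61 above this point; z up, x away from the front of the stand. Pegs are 95 apart in a row.
- cup_1: blue faceted tumbler: straight octagonal tube 80 long, 56 across flats, walls 4, base 5, 85 to 170 g, lying on a facet (grip across flats nearer the closed end). Origin on its axis at mid-length (28 above the surface); x axis along the tumbler to the open mouth (mouth at x=+40, closed end x=-40). Starts mouth away from the robot, within 20 degrees of world x. May be absent (None).
- cup_2: orange faceted tumbler: straight octagonal tube 80 long, 56 across flats, walls 4, base 5, 85 to 170 g, lying on a facet (grip across flats nearer the closed end). Origin on its axis at mid-length (28 above the surface); x axis along the tumbler to the open mouth (mouth at x=+40, closed end x=-40). Starts mouth away from the robot, within 20 degrees of world x. May be absent (None).
- cup_3: green faceted tumbler: straight octagonal tube 80 long, 56 across flats, walls 4, base 5, 85 to 170 g, lying on a facet (grip across flats nearer the closed end). Origin on its axis at mid-length (28 above the surface); x axis along the tumbler to the open mouth (mouth at x=+40, closed end x=-40). Starts mouth away from the robot, within 20 degrees of world x. May be absent (None).
- mill: brown wooden pepper mill, 58 x 58 x 150, upright at the back; leave alone. Origin under its centre, z up.
- salt: glass salt shaker with grey top, 44 x 44 x 90, upright at the back; leave alone. Origin under its centre, z up.
- mug: white mug, 83 x 119 x 70, upright at the back right; leave alone. Origin at its underside, z up.
- jar: spice jar with dark cap, 41 x 41 x 105, upright at the back right; leave alone. Origin under its centre, z up.
There are look-alikes about, which are no part of the job. Several things have the shape of the cup_3; the one meant has the colours described above.

How it is judged:
On the way, in this order (a step that is already met when the one before it is completed fails the run):
1. both spanner prongs are seated in the lock ring's holes before it is turned (spanner origin at least 6 mm below the ring top and within 6 mm of its axis, ring below 0.45 rad) (horizontal distance between spanner and ring_top below 0.006 m and z of spanner in the frame of ring_top below -0.006 m and angle between the y axis of spanner and the y axis of ring_top, either way round below 0.2 rad and angle between the z axis of spanner and the z axis of ring_top, either way round below 0.12 rad and value of joint lock_ring below 0.45 rad), for 0.2 s.
2. the ring has been turned to its stop (above 1.1 rad) with the spanner still seated in both holes (horizontal distance between spanner and ring_top below 0.006 m and z of spanner in the frame of ring_top below -0.006 m and angle between the y axis of spanner and the y axis of ring_top, either way round below 0.2 rad and angle between the z axis of spanner and the z axis of ring_top, either way round below 0.12 rad and value of joint lock_ring above 1.1 rad), for 0.2 s.
3. the spanner stands on the worktop again, clear of the stand (height (world z) of spanner below 0.012 m and angle between spanner's own z axis and vertical below 0.15 rad and linear speed of spanner below 0.02 m/s and contact force between the fingers and spanner below 0.1 N), for 0.2 s.
4. the rack is pulled up by its bar within the green band (0.006 to 0.014 m, 11 to 19 N) for 1 s, with no tumbler turned over yet (value of joint rack between 0.006 and 0.014 m and value of joint lock_ring above 1.1 rad and contact force between the fingers and rack above 1 N and angle between each of cup_1, cup_2, cup_3's own x axis and vertical below 2.6 rad), for 1 s.
At the end, for the whole second after the job is handed in: Every tumbler present is upside down (within 8 degrees) over one of the pegs, its axis within 22 mm of the peg, rim on the plate (within 6 mm) and at rest; the lock ring is above 1.1 rad, the rack is down (under 2 mm), and the spanner stands on the worktop on its prongs and foot (angle between each of cup_1, cup_2, cup_3's own x axis and vertical above 3 rad and ((horizontal distance between cup_1 and peg_1 below 0.022 m and z of cup_1 in the frame of peg_1 between 0.034 and 0.046 m) or (horizontal distance between cup_1 and peg_2 below 0.022 m and z of cup_1 in the frame of peg_2 between 0.034 and 0.046 m) or (horizontal distance between cup_1 and peg_3 below 0.022 m and z of cup_1 in the frame of peg_3 between 0.034 and 0.046 m)) and linear speed of each of cup_1, cup_2, cup_3, spanner below 0.02 m/s and ((horizontal distance between cup_2 and peg_1 below 0.022 m and z of cup_2 in the frame of peg_1 between 0.034 and 0.046 m) or (horizontal distance between cup_2 and peg_2 below 0.022 m and z of cup_2 in the frame of peg_2 between 0.034 and 0.046 m) or (horizontal distance between cup_2 and peg_3 below 0.022 m and z of cup_2 in the frame of peg_3 between 0.034 and 0.046 m)) and ((horizontal distance between cup_3 and peg_1 below 0.022 m and z of cup_3 in the frame of peg_1 between 0.034 and 0.046 m) or (horizontal distance between cup_3 and peg_2 below 0.022 m and z of cup_3 in the frame of peg_2 between 0.034 and 0.046 m) or (horizontal distance between cup_3 and peg_3 below 0.022 m and z of cup_3 in the frame of peg_3 between 0.034 and 0.046 m)) and value of joint lock_ring above 1.1 rad and value of joint rack below 0.002 m and height (world z) of spanner below 0.012 m and angle between spanner's own z axis and vertical below 0.15 rad); the robot touches nothing.
It fails at once if the stand is pulled with more than about 22 N (rack above 0.017 m) (value of joint rack above 0.017 m).
It fails at once if the spice jar at the back is knocked over or pushed more than 4 cm (distance of jar from where it was at the start of the episode above 0.04 m or angle between jar's own z axis and vertical above 0.6 rad).
Of cup_1, cup_2, cup_3 only 2 to 3 are there at a start; the rules pass over those that are not, and their reading is None.
At some moment in a run one of cup_1, cup_2, cup_3, spanner may be knocked a few centimetres aside while the robot is not near it.
It also fails if it takes over 210 s, if anything falls off the work surface, if the arm or the gripper's body presses on something with over 40 N, if the wrist force passes 120 N, or if a joint passes its speed limit or range.

ROBOT

A 6-joint arm with a two-finger parallel gripper is mounted at the origin on a cart in front of the work surface, level with it; the furniture and walls round the work are solid. World frame = base frame: x ahead of the robot, y to its left, z up, the work surface at z = 0. Lengths are in m, angles in rad, forces in N, time in s.
With the tool pointing down it reaches from about 0.25 to 0.775 m from the base axis. Payload 4 kg.
Tool frame: the origin (TCP) lies at the very end of the fingers, on their centre line; the grasp point (between the pads) lies 19 mm behind it (robot.pinch_z is the distance from the TCP to the grasp point, in m); z points along the fingers, y is the line along which they close (so a half turn about z gives the same grasp; the last joint's range is limited). The gripper opens to 94 mm and grips with 3 to 60 N. Pads are 16 mm wide; open, the fingers measure 119 mm over their backs; the gripper's body (75 mm by 177 mm) begins 78 mm behind the grasp point.
Start: joints at [1.102, 0.087, 1.371, -0, 1.684, -0.103], TCP at [0.197, 0.514, 0.206] pointing down, gripper open.
Joint ranges: [-3.1, 3.1], [-0.76, 2.03], [0.27, 2.55], [-1.08, 4.22], [0.17, 2.65], [-2.57, 2.57]. Speed limits (rad/s): [2.79, 2.79, 3.14, 3.14, 3.14, 3.14].

INTERFACE

Orientations are given as [roll, pitch, yaw] about the fixed x, y, z axes, in that order (R = Rz(yaw) Ry(pitch) Rx(roll)).
In Python, from bench import robot gives the robot as it stands.
- The arm moves only by the tool arm_command, never from a script. Its argument "targets" is one flat list of numbers, 7 for each row, row after row: the turn, a rotation vector about the tool's x, y, z in degrees, then the shift along the tool's x, y, z in mm, then the closure, from -1 (fully open) to 1 (shut). In form: [ax, ay, az, x, y, z, hand, ax, ay, az, x, y, z, hand, ...]. A call has 1 to 20 rows; each row is the pose to reach, as a shift and turn from the pose commanded when the call began, along the tool's axes at that moment; what a row does not reach only later rows make up. A row lasts 1/10 s, in which the tool goes at most 50 mm and 8.59 degrees, less where a joint would pass 70% of its speed; a pose out of reach is approached as far as the arm can. A call with a gripper value outside its range is refused whole. The fingers move at their own pace and stop on an object; the grip force is fixed at half the most. Time passes only in rows, so rows that repeat a pose let the fingers close. It gives the time, the measured TCP pose, the force, the opening and the grip force at its end, in the units of the state.
- robot.get_obs(): the state, without advancing time (a new reading comes with each control period).
- robot.snapshot(name): name is "scene" or "top" or "wrist"; returns a dict with "color" (384x512x3 uint8, red, green, blue), "range_z" (384x512 float32, m along the optical axis (not along the pixel's ray), 0 where there is no reading), "fx", "fy", "cx", "cy" (pixels), "T" (4x4, takes a point from camera to world coordinates); the wrist camera has in their place "T_tool_cam" (4x4, takes a point from camera to tool coordinates, whose origin is the TCP and whose axes are the flange's). Camera axes: x right, y down, z forward; pixel columns grow to the right and rows downward; lengths in m; the calibration is good to about 2 mm. The wrist camera is an equidistant fisheye: a pixel r from the principal point sees the ray r / f radians off the axis. A picture is of the moment at which its call begins: read the wrist's pose just before it.
- robot.close_job(): hands the job in; it is judged then, once.
The state is a dict: "time": time; "joint_positions": joint angles; "qvel": joint speeds; "joint_torque": joint torques, N m; "tool_pos": TCP position; "ee_rot": TCP orientation; "wrist_force": force on the tool from outside, world axes, zero at the start; "wrist_torque": the same for the moment, N m; "width": finger opening in m; "finger_force": force on a finger pad.
Only numpy, scipy, OpenCV 4.12 (cv2) and the standard library are available. Lean on these libraries where they do the work, as an engineer would, in place of code of your own. Each camera call takes 0.05 s, during which the arm holds its last target. There are 200 camera calls.

## Working session

There is one attempt and no reset: what is moved stays moved. The work goes in short steps, Python scripts to look and compute and a tool call to move; the robot and the scene stay as the last step left them, time stands still between calls to the robot, and variables do not carry over. Pictures are saved under pics/ and viewed, at most 14 in all, crops included, and the job is handed in when it is done.

Besides the shell and the picture viewer there is one more tool, called after "Emit:" as name(argument=value, ...) on one line, values as JSON. arm_command: Moves the arm, as the interface text tells. Its arguments: {"type":"object","properties":{"targets":{"type":"array"}},"required":["targets"]}

```bash
ls; mkdir -p pics
cat > h.py <<'E'
import numpy as np, cv2
from scipy.spatial.transform import Rotation as R
from bench import robot
def snap(name):
    o=robot.get_obs(); s=robot.snapshot(name); s['o']=o; return s
def save(s,fn,crop=None,scale=1):
    c=s['color'][:,:,::-1]
    if crop: c=c[crop[1]:crop[3],crop[0]:crop[2]]
    cv2.imwrite(fn,cv2.resize(c,None,fx=scale,fy=scale,interpolation=cv2.INTER_CUBIC))
def cloud(s):  # world points for every pixel of a pinhole camera
    v,u=np.mgrid[0:384,0:512]; z=s['range_z']
    P=np.stack([(u-s['cx'])/s['fx']*z,(v-s['cy'])/s['fy']*z,z],-1)
    return P@s['T'][:3,:3].T+s['T'][:3,3]
def plane(s,u,v,zw): # pixel -> world at height zw
    d=s['T'][:3,:3]@np.array([(u-s['cx'])/s['fx'],(v-s['cy'])/s['fy'],1]); t=s['T'][:3,3]
    return t+d*(zw-t[2])/d[2]
def pose(o): # tool pose
    return np.array(o['tool_pos']),R.from_euler('xyz',o['ee_rot'])
E
python3 - <<'E'
from h import *
o=robot.get_obs(); print({k:np.round(v,3) for k,v in o.items()})
for n in('scene','top'):
    s=snap(n); save(s,f'pics/{n}0.png',scale=1.5); np.savez(f'{n}0.npz',**{k:v for k,v in s.items() if k!='o'}); print(n,s['fx'],np.round(s['T'],3).tolist())
s=snap('wrist'); print(s['fx'],np.round(s['T_tool_cam'],3).tolist(),robot.pinch_z)
E
```

```text
pics
{'time': np.float64(0.0), 'joint_positions': array([ 1.102,  0.088,  1.372, -0.   ,  1.684, -0.103]), 'qvel': array([ 0.   , -0.001, -0.   , -0.001, -0.   , -0.002]), 'joint_torque': array([-0.0000e+00, -3.4016e+01, -3.0243e+01,  7.2000e-02,  3.2000e-02,
       -0.0000e+00]), 'tool_pos': array([0.196, 0.513, 0.204]), 'ee_rot': array([-3.139, -0.   ,  2.776]), 'wrist_force': array([-0.097, -1.056, -0.411]), 'wrist_torque': array([0.012, 0.072, 0.015]), 'finger_force': np.float64(0.0), 'width': np.float64(0.094)}
scene 442.7786282737458 [[0.531, -0.565, 0.631, -0.278], [-0.847, -0.34, 0.407, -0.595], [-0.015, -0.751, -0.66, 0.955], [0.0, 0.0, 0.0, 1.0]]
top 365.709643576306 [[0.004, -0.998, 0.06, 0.511], [-1.0, -0.004, 0.004, -0.038], [-0.004, -0.06, -0.998, 1.075], [0.0, 0.0, 0.0, 1.0]]
297.3186396354542 [[-0.001, -0.966, -0.258, 0.074], [1.0, -0.001, 0.0, 0.0], [-0.001, -0.258, 0.966, -0.178], [0.0, 0.0, 0.0, 1.0]] 0.0188
```

View pics/scene0.png

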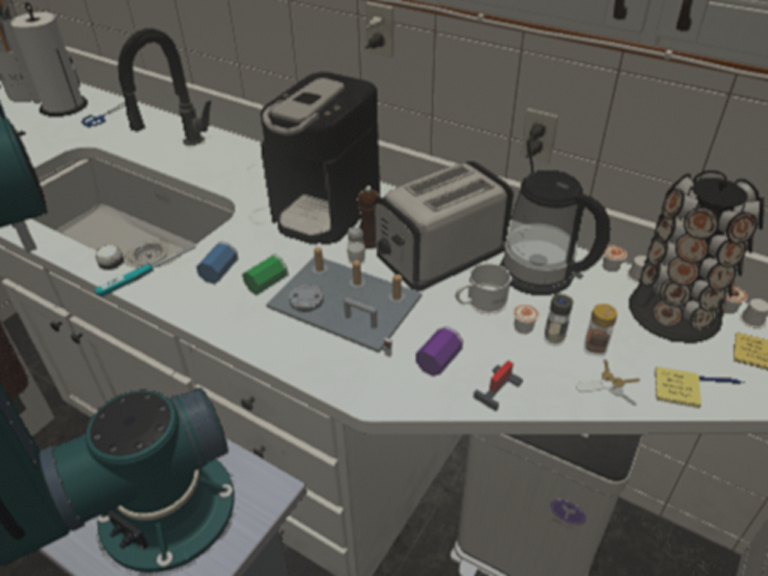

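View pics/top0.png

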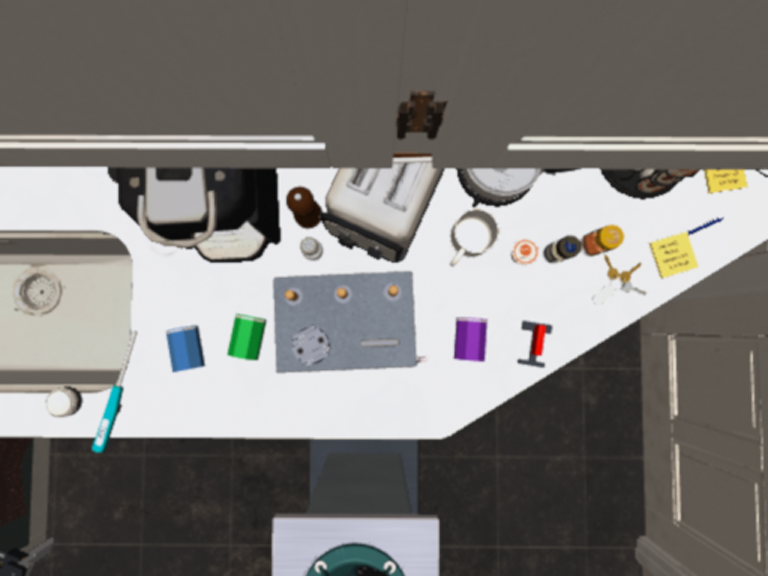

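The top view shows the stand (centre ~345,322 of the 1.5x image), blue and green tumblers at (185,348) and (246,337), and the spanner at (535,343). The purple cup at (471,339) is a look-alike. No orange tumbler is present.

Run:
```python
from h import *
s=dict(np.load('top0.npz')); P=cloud(s)
hsv=cv2.cvtColor(s['color'],cv2.COLOR_RGB2HSV)
for n,lo,hi,zt in(('blue',(100,90,40),(120,255,255),.056),('green',(50,90,40),(75,255,255),.056),('red',(0,170,80),(6,255,255),.051)):
    m=cv2.inRange(hsv,lo,hi); k,l,st,c=cv2.connectedComponentsWithStats(m)
    i=1+np.argmax(st[1:,4]); v,u=np.where(l==i); z=P[v,u,2]
    sel=z>zt-.02
    q=np.array([plane(s,a,b,zt-.003) for a,b in zip(u[sel],v[sel])])[:,:2].astype(np.float32)
    print(n,len(u),'z',np.percentile(z,[5,50,95]).round(3),cv2.minAreaRect(q),P[v,u][sel].mean(0).round(3))
save({'color':s['color']},'pics/c0.png',(175,175,285,255),7)
save({'color':s['color']},'pics/c1.png',(335,205,375,250),10)
for u,v in((50,150),(200,100),(400,100),(420,100)): print(P[v,u].round(3))
```

```text
blue 519 z [0.039 0.052 0.058] ((0.47095027565956116, 0.3177868127822876), (0.07169594615697861, 0.05585065856575966), 10.985218048095703) [0.471 0.318 0.055]
green 518 z [0.04  0.052 0.057] ((0.49124962091445923, 0.20441170036792755), (0.05549297854304314, 0.0712832659482956), 79.0272216796875) [0.491 0.205 0.052]
red 131 z [0.026 0.049 0.053] ((0.49107396602630615, -0.3417108356952667), (0.01769651100039482, 0.054617058485746384), 81.6421127319336) [ 0.492 -0.339  0.056]
[ 0.713  0.559 -0.001]
[0.648 0.021 0.659]
[ 0.648 -0.209  0.661]
[ 0.648 -0.232  0.661]
```

View pics/c0.png

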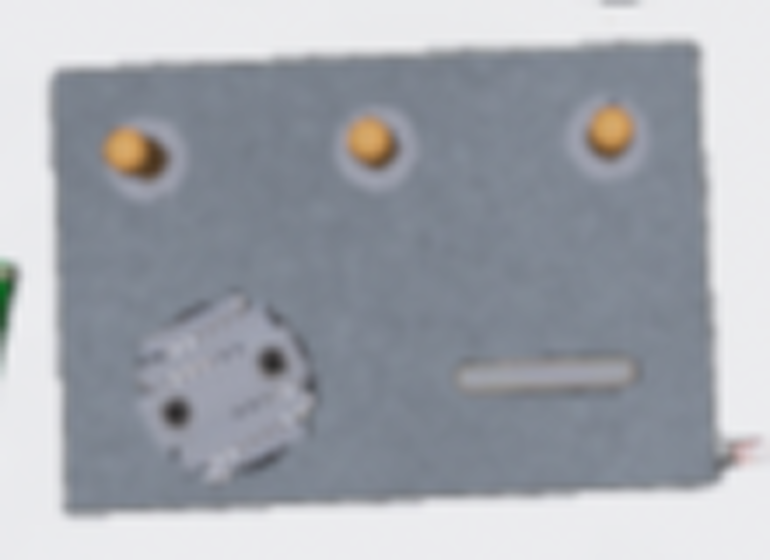

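View pics/c1.png

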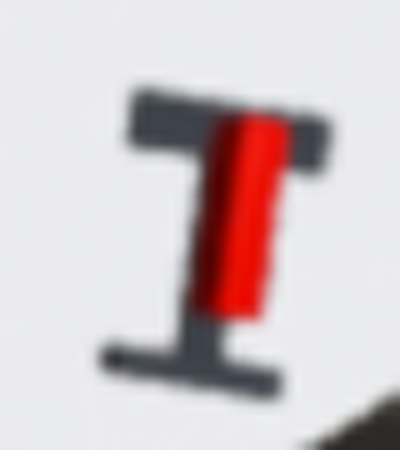

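The crops show the ring holes at crop (176,412) and (274,362), the bar from (460,378) to (632,371), and peg tops at (126,150), (371,141) and (611,130). In the spanner crop the bridge is at the top, the foot at the bottom (tail toward the robot), and the rib top is centred at (250,217).

Run:
```python
from h import *
s=dict(np.load('top0.npz'))
a=lambda u,v,z: plane(s,175+(u-3)/7,175+(v-3)/7,z)[:2]
h1,h2=a(176,412,.038),a(274,362,.038)
print('holes',h1,h2,np.linalg.norm(h1-h2),(h1+h2)/2,np.degrees(np.arctan2(*(h1-h2)[::-1]))-90)
b=[a(*p,.0725) for p in((460,378),(632,371))]; print('bar',np.mean(b,0),np.linalg.norm(b[0]-b[1]),np.degrees(np.arctan2(*(b[0]-b[1])[::-1]))-90)
t=[a(*p,.084) for p in((126,150),(371,141),(611,130))]; f=[a(*p,.024) for p in((145,158),(376,150),(609,138))]
print('tops',np.round(t,4),'feet',np.round(f,4)); d=t[0]-t[2];print(np.linalg.norm(d)/2,np.degrees(np.arctan2(d[1],d[0]))-90)
e=[a(*p,.024) for p in((55,73),(697,43),(712,483),(68,514))];print('plate',np.round(e,3))
c=lambda u,v,z: plane(s,335+(u-4.5)/10,205+(v-4.5)/10,z)[:2]
br=[c(*p,.018) for p in((133,120),(327,147))]; ft=[c(*p,.018) for p in((100,358),(281,385))]
print('rib',c(250,217,.051),[c(*p,.051) for p in((262,115),(234,318))],'bridge',np.mean(br,0),'foot',np.mean(ft,0),br,ft)
```

```text
holes [0.46928936 0.10539051] [0.48957238 0.06601923] 0.044288814217230216 [0.47943087 0.08570487] 27.256302766736184
bar [ 0.48585692 -0.04368335] 0.0671936675131908 2.559652811744783
tops [[ 0.5723  0.1197]
 [ 0.5762  0.0246]
 [ 0.5808 -0.0685]] feet [[ 0.5728  0.1213]
 [ 0.5764  0.0263]
 [ 0.5817 -0.0696]]
0.09419516710533415 2.584432959938269
plate [[ 0.608  0.159]
 [ 0.621 -0.106]
 [ 0.441 -0.112]
 [ 0.427  0.151]]
rib [ 0.49161439 -0.34213903] [array([ 0.52003849, -0.34588556]), array([ 0.46355639, -0.33729612])] bridge [ 0.51496846 -0.34652045] foot [ 0.44668353 -0.33425652] [array([ 0.51874136, -0.31864059]), array([ 0.51119555, -0.37440032])] [array([ 0.45042853, -0.30834427]), array([ 0.44293852, -0.36016876])]
```

```bash
cat >> h.py <<'E'
def row(p,rot): # world target -> row numbers relative to measured pose now
    o=robot.get_obs(); p0,R0=pose(o)
    w=(R0.inv()*rot).as_rotvec(degrees=True); d=R0.inv().apply(np.array(p)-p0)*1000
    return np.round(np.r_[w,d],1).tolist()
def down(yawdeg): return R.from_euler('xyz',[180,0,yawdeg],degrees=True)
def wcloud(s): # wrist: world ray fn for pixel at plane zw
    p0,R0=pose(s['o']); T=s['T_tool_cam']
    def f(u,v,zw):
        x,y=u-s['cx'],v-s['cy']; r=np.hypot(x,y)+1e-9; th=r/s['fx']
        d=np.array([x/r*np.sin(th),y/r*np.sin(th),np.cos(th)])
        d=R0.apply(T[:3,:3]@d); t=p0+R0.apply(T[:3,3])
        return t+d*(zw-t[2])/d[2]
    return f
def st():
    o=robot.get_obs(); print(round(float(o['time']),2),np.round(o['tool_pos'],4),np.round(np.degrees(o['ee_rot']),2),'F',np.round(o['wrist_force'],1),'w',round(float(o['width']),4),round(float(o['finger_force']),1),'q',np.round(o['joint_positions'],2))
E
python3 -c "
from h import *
print(row([.4905,-.3425,.14],down(-8.5+180)))"
```

```text
[-0.1, -0.0, -12.5, -580.6, -693.9, 65.6]
```

Emit:
arm_command(targets=[0,0,-12.5,-580.6,-693.9,65.6,-1,0,0,-12.5,-580.6,-693.9,65.6,-1,0,0,-12.5,-580.6,-693.9,65.6,-1,0,0,-12.5,-580.6,-693.9,65.6,-1,0,0,-12.5,-580.6,-693.9,65.6,-1,0,0,-12.5,-580.6,-693.9,65.6,-1,0,0,-12.5,-580.6,-693.9,65.6,-1,0,0,-12.5,-580.6,-693.9,65.6,-1,0,0,-12.5,-580.6,-693.9,65.6,-1,0,0,-12.5,-580.6,-693.9,65.6,-1,0,0,-12.5,-580.6,-693.9,65.6,-1,0,0,-12.5,-580.6,-693.9,65.6,-1,0,0,-12.5,-580.6,-693.9,65.6,-1,0,0,-12.5,-580.6,-693.9,65.6,-1,0,0,-12.5,-580.6,-693.9,65.6,-1,0,0,-12.5,-580.6,-693.9,65.6,-1,0,0,-12.5,-580.6,-693.9,65.6,-1,0,0,-12.5,-580.6,-693.9,65.6,-1,0,0,-12.5,-580.6,-693.9,65.6,-1,0,0,-12.5,-580.6,-693.9,65.6,-1])

```text
time: 2.15
tool_pos: [0.4902, -0.3428, 0.1382]
ee_rot: [3.14, -0.002, 2.992]
wrist_force: [-0.3, 0.2, 0.6]
width: 0.0943
finger_force: 0.0
```

Run:
```python
from h import *
s=snap('wrist'); save(s,'pics/w1.png',scale=1.5); np.savez('w1.npz',color=s['color'])
f=wcloud(s); hsv=cv2.cvtColor(s['color'],cv2.COLOR_RGB2HSV)
st(); print(s['cx'],s['cy'])
p0,R0=pose(s['o']); T=s['T_tool_cam']
def proj(p):
    c=T[:3,:3].T@(R0.inv().apply(np.array(p)-p0)-T[:3,3]); th=np.arctan2(np.hypot(c[0],c[1]),c[2]); k=s['fx']*th/np.hypot(c[0],c[1])
    return s['cx']+k*c[0],s['cy']+k*c[1]
print('expected rib top centre px*1.5',np.array(proj([.4905,-.3425,.051]))*1.5)
```

```text
2.2 [ 0.4903 -0.3416  0.139 ] [ 1.7990e+02 -9.0000e-02  1.7151e+02] F [ 0.3 -0.5 -0.8] w 0.0938 0.0 q [-0.7   0.22  1.36  0.    1.57 -2.13]
252.16506139579118 192.00880451238618
expected rib top centre px*1.5 [378.6067693  294.22055184]
```

View pics/w1.png

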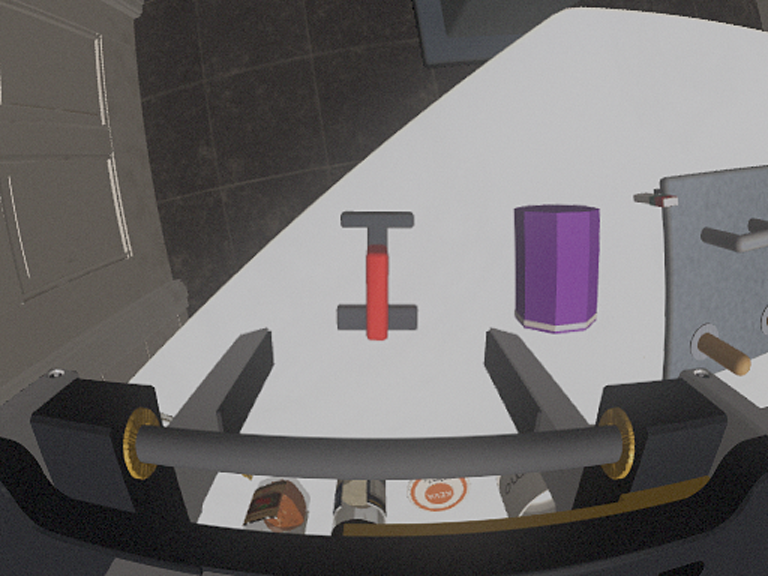

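The rib top appears at (377,293), against a predicted (379,294), so alignment is good. Next I descend and grip.

Emit:
arm_command(targets=[0,0,0,0,0,50,-1,0,0,0,0,0,90,-1,0,0,0,0,0,110,-1,0,0,0,0,0,117,-1,0,0,0,0,0,117,-1,0,0,0,0,0,117,1,0,0,0,0,0,117,1,0,0,0,0,0,117,1,0,0,0,0,0,117,1,0,0,0,0,0,117,1,0,0,0,0,0,117,1,0,0,0,0,0,117,1,0,0,0,0,0,117,1])

```text
time: 3.5
tool_pos: [0.4907, -0.342, 0.0227]
ee_rot: [3.141, -0.0, 2.994]
wrist_force: [0.3, -0.0, -0.3]
width: 0.0335
finger_force: 0.0
```

Emit:
arm_command(targets=[0,0,0,0,0,0,1,0,0,0,0,0,0,1,0,0,0,0,0,0,1,0,0,0,0,0,0,1,0,0,0,0,0,0,1,0,0,0,0,0,0,1,0,0,0,0,0,0,1,0,0,0,0,0,0,1])

```text
time: 4.3
tool_pos: [0.4907, -0.342, 0.0228]
ee_rot: [3.141, -0.0, 2.994]
wrist_force: [-0.6, -0.6, -0.8]
width: 0.0138
finger_force: 30.0
```

```bash
python3 -c "
from h import *
st()"
```

```text
4.3 [ 0.4907 -0.342   0.0228] [179.99  -0.   171.54] F [-0.6 -0.6 -0.8] w 0.0138 30.0 q [-0.7   0.29  1.5   0.    1.35 -2.13]
```

Run:
```python
from h import *
s={'o':dict(tool_pos=[.4903,-.3416,.139],ee_rot=np.radians([179.9,-.09,171.51])),'cx':252.165,'cy':192.0,'fx':297.32}
s['T_tool_cam']=robot.snapshot('wrist')['T_tool_cam']; f=wcloud(s)
g=lambda u,v,z:f((u-.25)/1.5,(v-.25)/1.5,z)[:2]
for n,a in dict(bridge=[g(337,317,.018),g(417,317,.018)],bridgefb=[g(377,305,.018),g(377,329,.018)],foot=[g(341,219,.018),g(414,219,.018)],rib=[g(378,246,.051),g(377,338,.051)]).items():
    a=np.array(a); d=a[1]-a[0]; print(n,a.mean(0).round(4),np.linalg.norm(d).round(4),np.degrees(np.arctan2(d[1],d[0])).round(1))
print(row([.4907,-.342,.16],down(171.5))); print(row([.496,-.008,.16],down(171.5)))
```

```text
bridge [ 0.5163 -0.3464] 0.0567 81.4
bridgefb [ 0.5163 -0.3464] 0.0179 -8.6
foot [ 0.4478 -0.3357] 0.0491 81.4
rib [ 0.49   -0.3421] 0.0593 -9.2
[0.0, 0.0, 0.0, 0.0, 0.0, -137.2]
[0.0, 0.0, 0.0, 43.9, 331.2, -137.1]
```

Emit:
arm_command(targets=[0,0,0,0,0,-45,1,0,0,0,0,0,-90,1,0,0,0,0,0,-137,1,0,0,0,0,0,-137,1,0,0,0,8,60,-137,1,0,0,0,44,331,-137,1,0,0,0,44,331,-137,1,0,0,0,44,331,-137,1,0,0,0,44,331,-137,1,0,0,0,44,331,-137,1,0,0,0,44,331,-137,1,0,0,0,44,331,-137,1,0,0,0,44,331,-137,1,0,0,0,44,331,-137,1,0,0,0,44,331,-137,1,0,0,0,44,331,-137,1])

```text
time: 5.95
tool_pos: [0.4959, -0.0093, 0.1597]
ee_rot: [-3.142, -0.0, 2.992]
wrist_force: [0.5, 0.2, -0.7]
width: 0.0134
finger_force: 30.0
```

Run:
```python
from h import *
st(); s=snap('wrist'); save(s,'pics/w2.png',(170,60,512,330),2.3)
```

```text
5.95 [ 0.4959 -0.0093  0.1597] [-1.8000e+02 -2.0000e-02  1.7142e+02] F [ 0.5  0.2 -0.7] w 0.0134 30.0 q [-0.13 -0.02  1.57 -0.    1.59 -1.55]
```

View pics/w2.png

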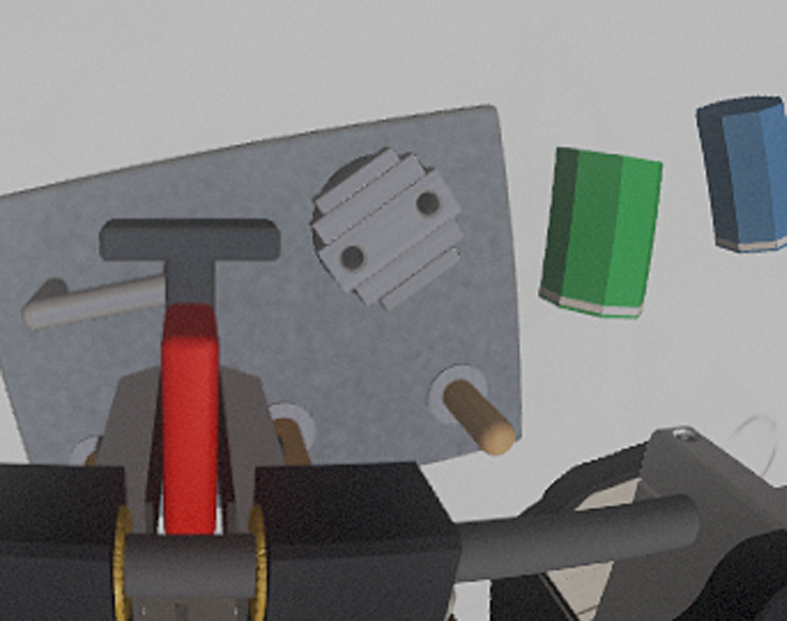

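Holes are at crop (428,203) and (352,258). The spanner foot spans (100–280,240) and the peg 1 foot is at (458,388).

Run:
```python
from h import *
s=snap('wrist'); f=wcloud(s)
g=lambda u,v,z:f(170+(u-.65)/2.3,60+(v-.65)/2.3,z)[:2]
h1,h2=g(428,203,.038),g(352,258,.038); d=h1-h2
c=(h1+h2)/2; yaw=np.degrees(np.arctan2(d[1],d[0]))-90
print('holes',h1,h2,np.linalg.norm(d),c,yaw,'peg1',g(458,388,.024))
ft=np.array([g(100,236,.155),g(280,236,.155)]); p0,R0=pose(s['o']); 
q=R0.inv().apply(np.c_[ft,[.155,.155]]-p0); print('foot in tool',q.round(4))
print('dir check green/blue')
for y in (27.3,yaw):
  for cc in (c,(c+[.4794,.0857])/2):
    t=cc+R.from_euler('z',y,degrees=True).apply([-.0252,0,0])[:2]; print(cc,t,row([*t,.10],down(y+180)))
```

```text
holes [0.47044801 0.10500702] [0.49106219 0.06621666] 0.043927624607418045 [0.4807551  0.08561184] 27.98730760767566 peg1 [0.570937   0.12107185]
foot in tool [[ 0.0448 -0.0244  0.0047]
 [ 0.0448  0.0245  0.0047]]
dir check green/blue
[0.4807551  0.08561184] [0.45836195 0.07405387] [0.0, -0.0, -35.9, 49.5, 76.6, 59.8]
[0.48007755 0.08565592] [0.4576844  0.07409795] [0.0, -0.0, -35.9, 50.2, 76.5, 59.8]
[0.4807551  0.08561184] [0.4585022  0.07378609] [0.0, -0.0, -36.5, 49.3, 76.3, 59.8]
[0.48007755 0.08565592] [0.45782465 0.07383017] [0.0, -0.0, -36.5, 50.0, 76.3, 59.8]
```

Emit:
arm_command(targets=[0,0,-36.2,49.8,76.4,0,1,0,0,-36.2,49.8,76.4,0,1,0,0,-36.2,49.8,76.4,0,1,0,0,-36.2,49.8,76.4,0,1,0,0,-36.2,49.8,76.4,0,1,0,0,-36.2,49.8,76.4,0,1,0,0,-36.2,49.8,76.4,0,1,0,0,-36.2,49.8,76.4,40,1,0,0,-36.2,49.8,76.4,80,1,0,0,-36.2,49.8,76.4,92,1,0,0,-36.2,49.8,76.4,92,1,0,0,-36.2,49.8,76.4,92,1,0,0,-36.2,49.8,76.4,92,1])

```text
time: 7.35
tool_pos: [0.4598, 0.0748, 0.0704]
ee_rot: [-3.14, 0.004, -2.658]
wrist_force: [0.4, 0.1, -0.2]
width: 0.0137
finger_force: 30.0
```

Run:
```python
from h import *
st(); print(row([.4581,.0739,.052],down(207.7)))
```

```text
7.35 [0.4598 0.0748 0.0704] [-179.89    0.24 -152.27] F [ 0.4  0.1 -0.2] w 0.0137 30.0 q [ 0.04 -0.04  1.77  0.    1.4  -2.02]
[-0.1, 0.2, 0.0, 2.0, 0.0, 18.4]
```

Emit:
arm_command(targets=[0,0,0,0,0,0,1,0,0,0,0,0,0,1,0,0,0,0,0,0,1])

```text
time: 7.65
tool_pos: [0.4583, 0.0748, 0.0686]
ee_rot: [-3.141, 0.001, -2.657]
wrist_force: [0.1, -0.5, -2.4]
width: 0.0137
finger_force: 30.0
```

Run:
```python
from h import *
for i in range(3): s=snap('wrist'); st()
print(row([.4581,.0739,.052],down(207.7)))
save(s,'pics/w3.png',(170,60,426,252),3)
```

```text
7.7 [0.4581 0.0748 0.0684] [-1.7998e+02  5.0000e-02 -1.5226e+02] F [-0.   0.  -1.1] w 0.0139 30.0 q [ 0.04 -0.04  1.77  0.    1.4  -2.02]
7.75 [0.458  0.0747 0.0682] [-1.7999e+02  3.0000e-02 -1.5226e+02] F [ 0.3 -0.  -1.8] w 0.0143 30.0 q [ 0.04 -0.03  1.77  0.    1.4  -2.02]
7.8 [0.458  0.0748 0.0681] [-1.8000e+02  2.0000e-02 -1.5225e+02] F [-0.  -0.3 -0.5] w 0.0138 30.0 q [ 0.04 -0.03  1.77  0.    1.4  -2.02]
[-0.0, 0.0, 0.0, 0.3, -0.8, 16.1]
```

View pics/w3.png

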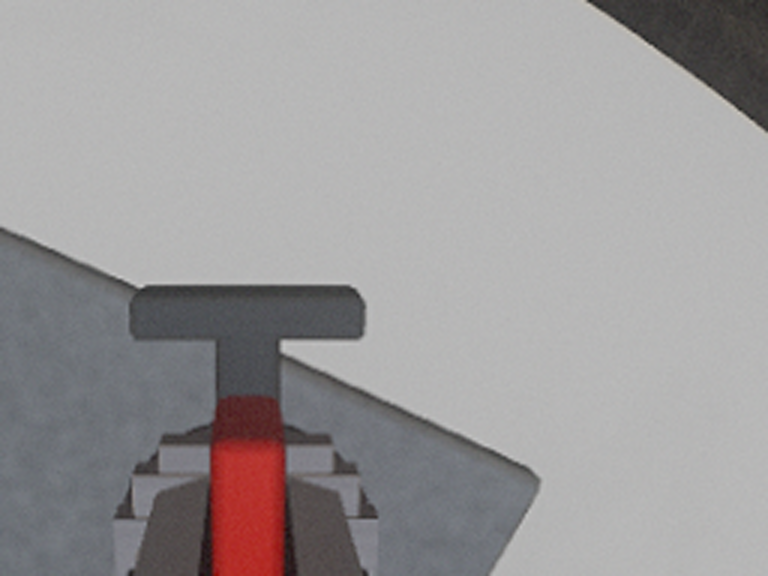

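Ring grooves are parallel to the bridge and the ring is centred (246 vs rib 248), so I descend into the holes.

Emit:
arm_command(targets=[0,0,0,0.3,-0.8,0,1,0,0,0,0.3,-0.8,4,1,0,0,0,0.3,-0.8,6,1,0,0,0,0.3,-0.8,8,1,0,0,0,0.3,-0.8,10,1,0,0,0,0.3,-0.8,12,1,0,0,0,0.3,-0.8,14,1,0,0,0,0.3,-0.8,16,1,0,0,0,0.3,-0.8,16.5,1,0,0,0,0.3,-0.8,16.5,1,0,0,0,0.3,-0.8,16.5,1,0,0,0,0.3,-0.8,16.5,1])

```text
time: 9.0
tool_pos: [0.4581, 0.0739, 0.0518]
ee_rot: [-3.141, 0.0, -2.657]
wrist_force: [-2.2, -1.0, 3.1]
width: 0.0138
finger_force: 30.0
```

Run:
```python
from h import *
st(); s=snap('wrist'); f=wcloud(s)
p0,R0=pose(s['o']); print(R0.inv().apply([.4804-p0[0],.0857-p0[1],0]))
```

```text
9.0 [0.4581 0.0739 0.0518] [-1.7999e+02  2.0000e-02 -1.5226e+02] F [-2.2 -1.   3.1] w 0.0138 30.0 q [ 0.04 -0.02  1.79  0.    1.37 -2.02]
[-2.52499930e-02  7.22972134e-05  9.18436498e-06]
```

Emit:
arm_command(targets=[0,0,3,0,1.3,0,1,0,0,6,-0.1,2.6,0,1,0,0,9,-0.3,3.9,0,1,0,0,12,-0.6,5.2,0,1,0,0,15,-0.9,6.5,0,1,0,0,18,-1.2,7.8,0,1,0,0,21,-1.7,9,0,1,0,0,24,-2.2,10.3,0,1,0,0,27,-2.8,11.4,0,1,0,0,30,-3.4,12.6,0,1,0,0,33,-4.1,13.7,0,1,0,0,36,-4.8,14.8,0,1,0,0,39,-5.6,15.9,0,1,0,0,42,-6.5,16.9,0,1,0,0,45,-7.4,17.8,0,1,0,0,48,-8.3,18.7,0,1,0,0,51,-9.3,19.6,0,1,0,0,54,-10.4,20.4,0,1,0,0,54,-10.4,20.4,0,1,0,0,54,-10.4,20.4,0,1])

```text
time: 11.05
tool_pos: [0.4574, 0.0972, 0.0518]
ee_rot: [3.141, -0.001, 2.684]
wrist_force: [-3.4, 1.6, 5.1]
width: 0.0139
finger_force: 30.0
```

Run:
```python
from h import *
st(); p0,R0=pose(robot.get_obs()); print(R0.inv().apply([.4804-p0[0],.0857-p0[1],0]),robot.get_obs()['wrist_torque'])
```

```text
11.05 [0.4574 0.0972 0.0518] [ 1.7998e+02 -5.0000e-02  1.5378e+02] F [-3.4  1.6  5.1] w 0.0139 30.0 q [ 0.09 -0.01  1.78  0.    1.37 -1.03]
[-2.57523524e-02 -1.27673944e-04 -2.33024271e-05] [ 0.09858709  0.53929295 -0.00710594]
```

Emit:
arm_command(targets=[0,0,2,0,0.9,0,1,0,0,4,-0.1,1.8,0,1,0,0,6,-0.1,2.6,0,1,0,0,8,-0.2,3.5,0,1,0,0,10,-0.4,4.4,0,1,0,0,10,-0.4,4.4,0,1,0,0,10,-0.4,4.4,0,1,0,0,10,-0.4,4.4,0,1,0,0,10,-0.4,4.4,0,1])

```text
time: 11.95
tool_pos: [0.4591, 0.1016, 0.0519]
ee_rot: [3.141, -0.003, 2.51]
wrist_force: [-4.4, 2.3, 5.6]
width: 0.0136
finger_force: 30.0
```

Run:
```python
from h import *
st(); p0,R0=pose(robot.get_obs()); print(R0.inv().apply([.4804-p0[0],.0857-p0[1],0]),robot.get_obs()['wrist_torque'])
s=snap('top'); save(s,'pics/t2.png',(165,165,295,265),6); s=snap('scene'); save(s,'pics/s2.png',(150,140,310,260),5)
```

```text
11.95 [0.4591 0.1016 0.0519] [ 1.7996e+02 -1.5000e-01  1.4381e+02] F [-4.4  2.3  5.6] w 0.0136 30.0 q [ 0.1  -0.    1.78  0.    1.37 -0.84]
[-2.65459831e-02 -2.65444744e-04 -6.97809874e-05] [0.37397727 0.82125748 0.07820978]
```

View pics/s2.png

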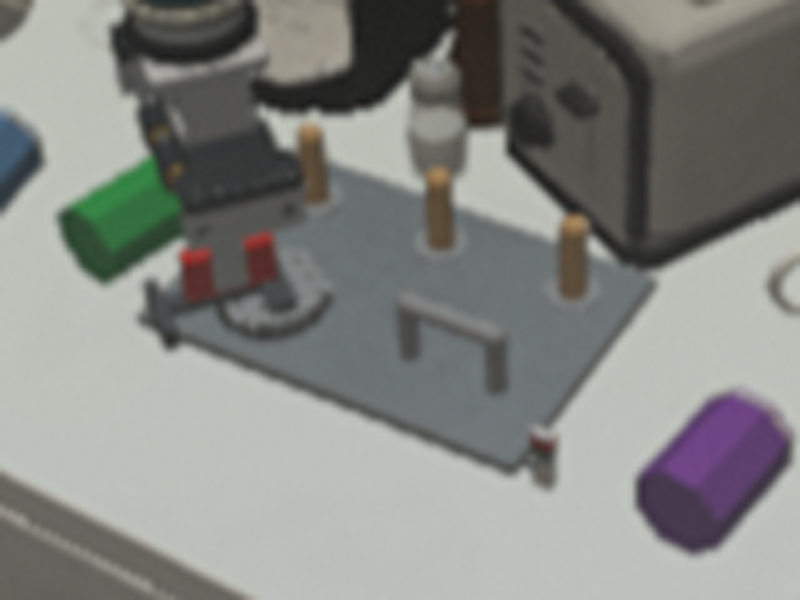

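Emit:
arm_command(targets=[0,0,1,0,0.4,0,1,0,0,2,0,0.9,0,1,0,0,3,-0.1,1.3,0,1,0,0,3,-0.1,1.3,0,1,0,0,3,-0.1,1.3,0,1,0,0,3,-0.1,1.3,0,1])

```text
time: 12.65
tool_pos: [0.4594, 0.1027, 0.0519]
ee_rot: [-3.141, -0.004, 2.459]
wrist_force: [-6.2, 2.9, 8.8]
width: 0.0141
finger_force: 30.2
```

Run:
```python
from h import *
st(); p0,R0=pose(robot.get_obs()); print(R0.inv().apply([.4804-p0[0],.0857-p0[1],0]),robot.get_obs()['wrist_torque'])
```

```text
12.65 [0.4594 0.1027 0.0519] [-179.98   -0.21  140.88] F [-6.2  2.9  8.8] w 0.0141 30.2 q [ 0.1  -0.    1.78  0.    1.37 -0.79]
[-2.70398762e-02  9.42882377e-05 -9.89188659e-05] [0.39151577 1.16170094 0.48564666]
```

Emit:
arm_command(targets=[0,0,-2.5,0,-1.1,0,1,0,0,-5,-0.1,-2.3,0,1,0,0,-5.5,-0.1,-2.5,0,1,0,0,-5.5,-0.1,-2.5,0,1,0,0,-5.5,-0.1,-2.5,0,1,0,0,-5.5,-0.1,-2.5,-5,1,0,0,-5.5,-0.1,-2.5,-10,1,0,0,-5.5,-0.1,-2.5,-20,1,0,0,-5.5,-0.1,-2.5,-50,1,0,0,-5.5,-0.1,-2.5,-90,1,0,0,-5.5,-0.1,-2.5,-108,1,0,0,-5.5,-0.1,-2.5,-108,1,0,0,-5.5,-0.1,-2.5,-108,1])

```text
time: 13.95
tool_pos: [0.4594, 0.0994, 0.1593]
ee_rot: [3.141, 0.001, 2.552]
wrist_force: [0.7, -0.3, -1.7]
width: 0.014
finger_force: 30.0
```

Run:
```python
from h import *
st(); print(row([.4907,-.342,.16],down(171.5)))
s=snap('scene'); save(s,'pics/s3.png',(150,140,310,260),5)
```

```text
13.95 [0.4594 0.0994 0.1593] [1.7999e+02 3.0000e-02 1.4623e+02] F [ 0.7 -0.3 -1.7] w 0.014 30.0 q [ 0.09 -0.08  1.63 -0.    1.59 -0.89]
[0.0, 0.0, -25.3, -271.3, -349.5, -0.6]
```

View pics/s3.png

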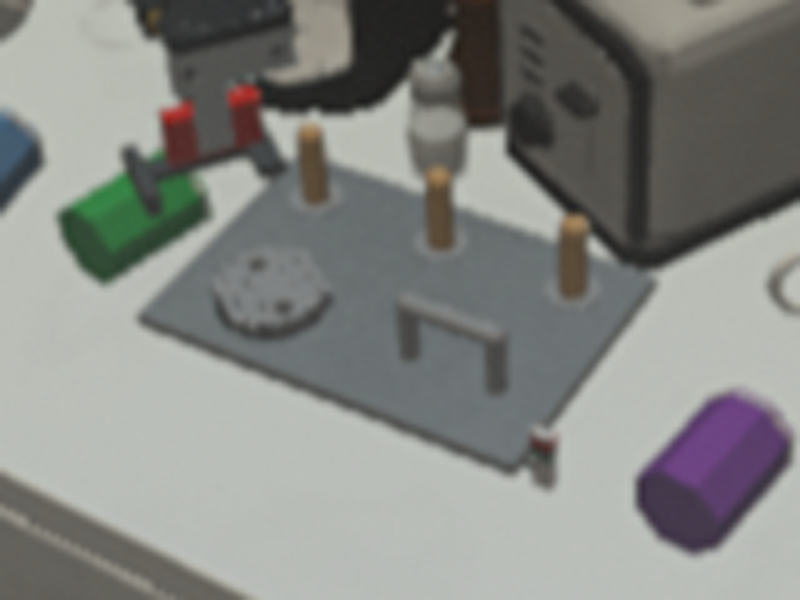

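Ring holes are now at crop (258,265) and (285,308), and the spanner came out cleanly. I measure the ring angle and start the return.

Run:
```python
from h import *
s=snap('scene')
g=lambda u,v:plane(s,150+(u-2)/5,140+(v-2)/5,.038)[:2]
a,b=g(258,265),g(285,308); d=a-b; print(a,b,np.linalg.norm(d),np.degrees(np.arctan2(d[1],d[0]))-90,(a+b)/2)
```

```text
[0.49367559 0.10375382] [0.47084497 0.06575774] 0.04432763343816412 -31.00029672816678 [0.48226028 0.08475578]
```

Emit:
arm_command(targets=[0,0,-25.3,-271.3,-349.5,0,1,0,0,-25.3,-271.3,-349.5,0,1,0,0,-25.3,-271.3,-349.5,0,1,0,0,-25.3,-271.3,-349.5,0,1,0,0,-25.3,-271.3,-349.5,0,1,0,0,-25.3,-271.3,-349.5,0,1,0,0,-25.3,-271.3,-349.5,0,1,0,0,-25.3,-271.3,-349.5,0,1,0,0,-25.3,-271.3,-349.5,0,1,0,0,-25.3,-271.3,-349.5,0,1,0,0,-25.3,-271.3,-349.5,60,1,0,0,-25.3,-271.3,-349.5,110,1,0,0,-25.3,-271.3,-349.5,125,1,0,0,-25.3,-271.3,-349.5,125,1,0,0,-25.3,-271.3,-349.5,125,1,0,0,-25.3,-271.3,-349.5,125,1])

```text
time: 15.65
tool_pos: [0.4921, -0.3425, 0.0367]
ee_rot: [-3.14, 0.004, 2.994]
wrist_force: [-0.1, 0.1, -0.8]
width: 0.0135
finger_force: 30.0
```

Run:
```python
from h import *
st(); print(row([.4907,-.342,.0235],down(171.5)))
```

```text
15.65 [ 0.4921 -0.3425  0.0367] [-179.88    0.2   171.57] F [-0.1  0.1 -0.8] w 0.0135 30.0 q [-0.7   0.28  1.49  0.    1.37 -2.13]
[-0.1, 0.2, 0.1, 1.5, 0.3, 13.2]
```

Emit:
arm_command(targets=[0,0,0,0,0,0,1,0,0,0,0,0,0,1,0,0,0,0,0,4,1,0,0,0,0,0,8,1,0,0,0,0,0,11.5,1,0,0,0,0,0,11.5,1,0,0,0,0,0,11.5,1,0,0,0,0,0,11.5,1,0,0,0,0,0,11.5,1])

```text
time: 16.55
tool_pos: [0.4906, -0.3417, 0.0228]
ee_rot: [3.141, -0.0, 2.994]
wrist_force: [-0.4, 0.9, 0.9]
width: 0.0136
finger_force: 30.0
```

```bash
python3 -c "
from h import *
st()"
```

```text
16.55 [ 0.4906 -0.3417  0.0228] [179.99  -0.   171.54] F [-0.4  0.9  0.9] w 0.0136 30.0 q [-0.7   0.29  1.5   0.    1.35 -2.13]
```

Emit:
arm_command(targets=[0,0,0,0,0,0,-0.3,0,0,0,0,0,0,-0.3,0,0,0,0,0,0,-0.3,0,0,0,0,0,0,-0.3,0,0,0,0,0,0,-0.3,0,0,0,0,0,0,-0.3,0,0,0,0,0,0,-0.3,0,0,0,0,0,0,-0.3,0,0,0,0,0,0,-0.3,0,0,0,0,0,-20,-0.3,0,0,0,0,0,-60,-0.3,0,0,0,0,0,-100,-0.3,0,0,0,0,0,-137,-0.3,0,0,0,0,0,-137,-0.3])

```text
time: 17.95
tool_pos: [0.4935, -0.3441, 0.1676]
ee_rot: [-3.134, 0.012, 2.994]
wrist_force: [0.4, -0.8, 0.3]
width: 0.061
finger_force: 0.0
```

Run:
```python
from h import *
st(); s=snap('wrist'); save(s,'pics/w4.png',(150,60,406,252),3)
for y in (2.6,182.6): print(row([.4862,-.0437,.16],down(y)))
```

```text
17.95 [ 0.4935 -0.3441  0.1676] [-179.59    0.66  171.55] F [ 0.4 -0.8  0.3] w 0.061 0.0 q [-0.7   0.2   1.32  0.    1.61 -2.13]
[0.5, 0.4, 168.9, 50.1, 295.3, 2.5]
[-0.3, 0.4, -11.1, 50.1, 295.3, 2.5]
```

View pics/w4.png

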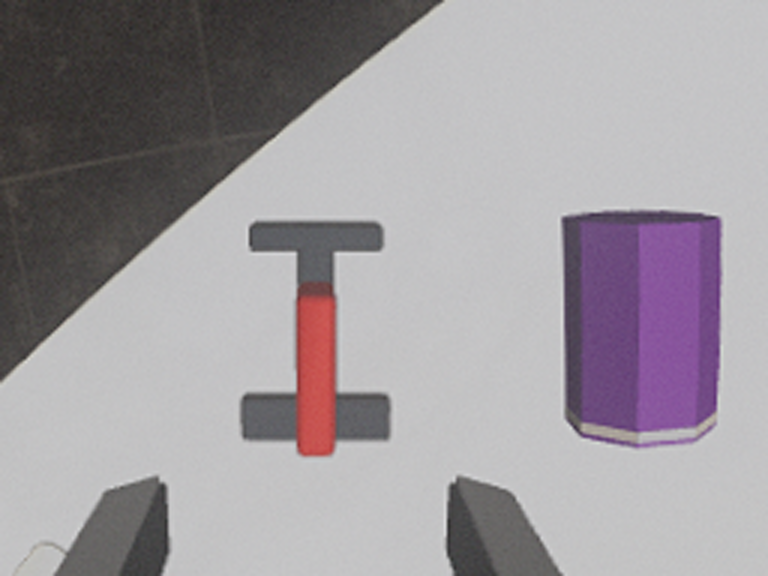

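The spanner stands upright on its prongs and foot at crop (316,340). Next is the pull bar.

```bash
python3 -c "
from h import *
print(row([.4862,-.0437,.12],down(92.6)))"
```

```text
[0.1, 0.5, 78.9, 50.4, 295.5, 42.5]
```

Emit:
arm_command(targets=[0,0,78.9,50.4,295.5,10,-0.3,0,0,78.9,50.4,295.5,10,-0.3,0,0,78.9,50.4,295.5,10,-0.3,0,0,78.9,50.4,295.5,10,-0.3,0,0,78.9,50.4,295.5,10,-0.3,0,0,78.9,50.4,295.5,10,-0.3,0,0,78.9,50.4,295.5,10,-0.3,0,0,78.9,50.4,295.5,10,-0.3,0,0,78.9,50.4,295.5,10,-0.3,0,0,78.9,50.4,295.5,10,-0.3,0,0,78.9,50.4,295.5,10,-0.3,0,0,78.9,50.4,295.5,35,-0.3,0,0,78.9,50.4,295.5,35,-0.3,0,0,78.9,50.4,295.5,35,-0.3,0,0,78.9,50.4,295.5,35,-0.3,0,0,78.9,50.4,295.5,35,-0.3])

```text
time: 19.6
tool_pos: [0.4848, -0.0422, 0.1258]
ee_rot: [3.14, 0.0, 1.617]
wrist_force: [-0.2, 0.5, -0.3]
width: 0.0613
finger_force: 0.0
```

Run:
```python
from h import *
st(); print(row([.4862,-.0437,.047],down(92.6))); s=snap('wrist'); save(s,'pics/w5.png',(150,60,406,252),3)
f=wcloud(s); 
p0,R0=pose(s['o']); T=s['T_tool_cam']
for p in ([.4862,-.0437,.0725],[.4847,-.0103,.0725],[.4877,-.0771,.0725]):
    c=T[:3,:3].T@(R0.inv().apply(np.array(p)-p0)-T[:3,3]); th=np.arctan2(np.hypot(c[0],c[1]),c[2]); k=s['fx']*th/np.hypot(c[0],c[1])
    print((s['cx']+k*c[0]-150)*3+1,(s['cy']+k*c[1]-60)*3+1)
```

```text
19.6 [ 0.4848 -0.0422  0.1258] [1.7991e+02 2.0000e-02 9.2660e+01] F [-0.2  0.5 -0.3] w 0.0613 0.0 q [-0.2  -0.03  1.65  0.    1.52 -0.25]
[0.1, 0.0, 0.1, -1.5, 1.2, 78.8]
309.9570882925669 448.8925771845243
310.1226918788523 328.1726247073215
309.77770884206956 559.724393643905
```

View pics/w5.png

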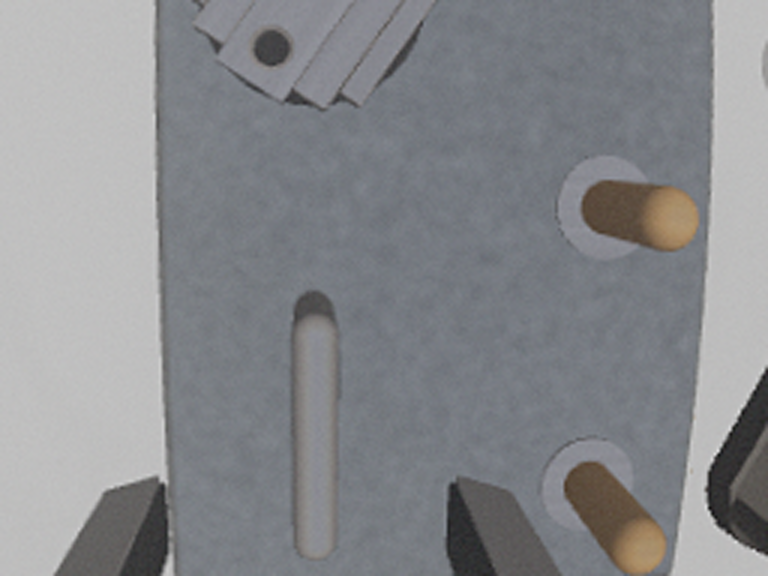

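Bar appears at x≈316 vs predicted 310, so it's ~1.5 mm further in +x; I correct for that and descend.

Emit:
arm_command(targets=[0,0,0,-1,2.5,20,-0.3,0,0,0,-1,2.5,45,-0.3,0,0,0,-1,2.5,65,-0.3,0,0,0,-1,2.5,77,-0.3,0,0,0,-1,2.5,77,-0.3,0,0,0,-1,2.5,77,-0.3,0,0,0,-1,2.5,77,1,0,0,0,-1,2.5,77,1,0,0,0,-1,2.5,77,1,0,0,0,-1,2.5,77,1,0,0,0,-1,2.5,77,1,0,0,0,-1,2.5,77,1,0,0,0,-1,2.5,77,1,0,0,0,-1,2.5,77,1,0,0,0,-1,2.5,77,1,0,0,0,-1,2.5,77,1])

```text
time: 21.25
tool_pos: [0.487, -0.043, 0.0479]
ee_rot: [3.141, -0.0, 1.617]
wrist_force: [0.6, -1.0, -0.7]
width: 0.012
finger_force: 30.0
```

```bash
python3 -c "
from h import *
st()"
```

```text
21.25 [ 0.487  -0.043   0.0479] [ 1.7998e+02 -1.0000e-02  9.2640e+01] F [ 0.6 -1.  -0.7] w 0.012 30.0 q [-0.2   0.04  1.74  0.    1.36 -0.25]
```

Emit:
arm_command(targets=[0,0,0,0,0,-1,1,0,0,0,0,0,-2,1,0,0,0,0,0,-3,1,0,0,0,0,0,-4,1,0,0,0,0,0,-5,1,0,0,0,0,0,-6,1,0,0,0,0,0,-6,1,0,0,0,0,0,-6,1,0,0,0,0,0,-6,1])

```text
time: 22.15
tool_pos: [0.487, -0.0429, 0.0531]
ee_rot: [3.141, -0.0, 1.617]
wrist_force: [5.1, 0.5, -10.3]
width: 0.0119
finger_force: 30.0
```

```bash
python3 -c "
from h import *
st()"
```

```text
22.15 [ 0.487  -0.0429  0.0531] [ 1.7999e+02 -1.0000e-02  9.2640e+01] F [  5.1   0.5 -10.3] w 0.0119 30.0 q [-0.2   0.03  1.74  0.    1.37 -0.25]
```

Force matches the model (5.2 mm ↔ 10.3 N). I raise another 5 mm and hold.

Emit:
arm_command(targets=[0,0,0,0,0,-2,1,0,0,0,0,0,-4,1,0,0,0,0,0,-5,1,0,0,0,0,0,-5,1,0,0,0,0,0,-5,1,0,0,0,0,0,-5,1])

```text
time: 22.75
tool_pos: [0.4869, -0.0429, 0.0572]
ee_rot: [-3.141, -0.0, 1.617]
wrist_force: [7.3, -1.5, -14.4]
width: 0.0122
finger_force: 30.0
```

Emit:
arm_command(targets=[0,0,0,0,0,0,1,0,0,0,0,0,0,1,0,0,0,0,0,0,1,0,0,0,0,0,0,1,0,0,0,0,0,0,1,0,0,0,0,0,0,1,0,0,0,0,0,0,1,0,0,0,0,0,0,1,0,0,0,0,0,0,1,0,0,0,0,0,0,1,0,0,0,0,0,0,1,0,0,0,0,0,0,1,0,0,0,0,0,0,1,0,0,0,0,0,0,1,0,0,0,0,0,0,1,0,0,0,0,0,0,1])

```text
time: 24.35
tool_pos: [0.4869, -0.0429, 0.0572]
ee_rot: [-3.142, -0.0, 1.617]
wrist_force: [7.9, -1.3, -14.8]
width: 0.0119
finger_force: 30.0
```

```bash
python3 -c "
from h import *
st()
s=snap('scene'); save(s,'pics/s4.png',(190,160,310,250),6)"
```

```text
24.35 [ 0.4869 -0.0429  0.0572] [-1.800e+02 -2.000e-02  9.264e+01] F [  7.9  -1.3 -14.8] w 0.0119 30.0 q [-0.2   0.03  1.73  0.    1.38 -0.25]
```

View pics/s4.png

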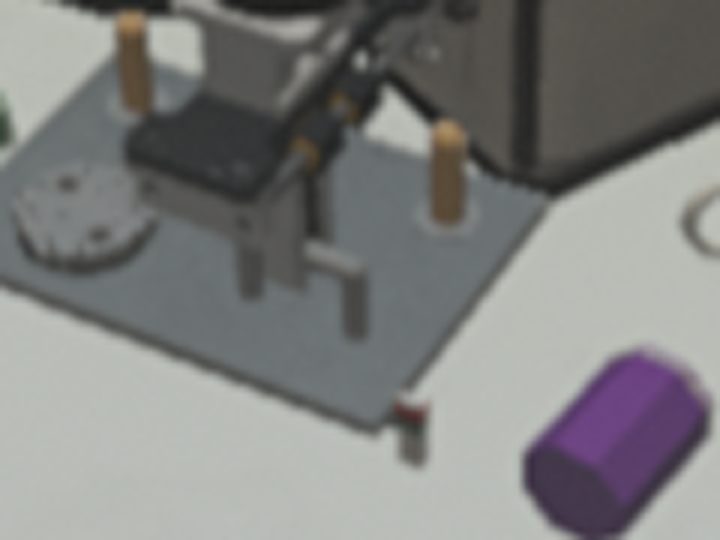

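The rack is lifted (plate edge up, pointer at ~(410,410) below the red band) with 14.8 N held for about 2 s. I lower it and let go.

Emit:
arm_command(targets=[0,0,0,0,0,3,1,0,0,0,0,0,6,1,0,0,0,0,0,9.5,1,0,0,0,0,0,9.5,1,0,0,0,0,0,9.5,1,0,0,0,0,0,9.5,-0.3,0,0,0,0,0,9.5,-0.3,0,0,0,0,0,9.5,-0.3,0,0,0,0,0,9.5,-0.3,0,0,0,0,0,9.5,-0.3,0,0,0,0,0,9.5,-0.3,0,0,0,0,0,9.5,-0.3,0,0,0,0,0,9.5,-0.3,0,0,0,0,0,-20,-0.3,0,0,0,0,0,-60,-0.3,0,0,0,0,0,-100,-0.3,0,0,0,0,0,-150,-0.3,0,0,0,0,0,-150,-0.3])

```text
time: 26.2
tool_pos: [0.4906, -0.0437, 0.2174]
ee_rot: [3.127, 0.004, 1.617]
wrist_force: [0.4, 0.0, 1.6]
width: 0.0612
finger_force: 0.0
```

```bash
cat >> h.py <<'E'
def cups():
    s=snap('top'); P=cloud(s); hsv=cv2.cvtColor(s['color'],cv2.COLOR_RGB2HSV)
    for n,lo,hi in(('blue',(100,90,40),(120,255,255)),('green',(50,90,40),(75,255,255)),('red',(0,170,80),(6,255,255))):
        m=cv2.inRange(hsv,lo,hi); k,l,t,c=cv2.connectedComponentsWithStats(m); i=1+np.argmax(t[1:,4]); v,u=np.where(l==i)
        q=np.array([plane(s,a,b,.053) for a,b in zip(u,v)])[:,:2].astype(np.float32); print(n,len(u),cv2.minAreaRect(q))
    return s
def tilt(yawdeg,el,flip): # tool z along azimuth yaw, el deg below horizontal; tool y horizontal; flip: half turn about z
    r=R.from_euler('z',yawdeg,degrees=True)*R.from_euler('y',-(90-el),degrees=True)*R.from_euler('x',180,degrees=True)
    return r*R.from_euler('z',180 if flip else 0,degrees=True)
E
python3 - <<'E'
from h import *
st(); s=cups(); save(s,'pics/t3.png',(90,165,300,265),3.8)
print(tilt(10,45,0).as_matrix().round(2).tolist())
E
```

```text
26.2 [ 0.4906 -0.0437  0.2174] [179.14   0.21  92.64] F [0.4 0.  1.6] w 0.0612 0.0 q [-0.2  -0.06  1.49  0.    1.69 -0.25]
blue 517 ((0.4710339605808258, 0.31735584139823914), (0.07169594615697861, 0.056728605180978775), 10.985218048095703)
green 515 ((0.49096715450286865, 0.2043628990650177), (0.05571460723876953, 0.0718790739774704), 78.770751953125)
red 132 ((0.49168503284454346, -0.3361932039260864), (0.019154269248247147, 0.05505405738949776), 79.73429107666016)
[[0.7, 0.17, 0.7], [0.12, -0.98, 0.12], [0.71, 0.0, -0.71]]
```

View pics/t3.png

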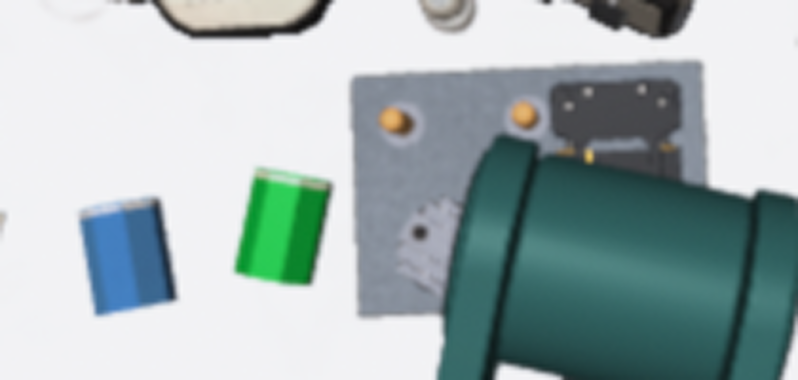

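Spanner, blue and green are in place, and both cups point away (blue at crop (128,257), green at (283,228)). Next I move over the cups and fit them with wrist depth.

```bash
python3 -c "
from h import *
print(row([.42,.26,.22],down(0)))"
```

```text
[0.5, -0.3, 92.6, 306.3, -55.0, -7.6]
```

Emit:
arm_command(targets=[0,0,92.6,306,-55,-8,-0.5,0,0,92.6,306,-55,-8,-0.5,0,0,92.6,306,-55,-8,-0.5,0,0,92.6,306,-55,-8,-0.5,0,0,92.6,306,-55,-8,-0.5,0,0,92.6,306,-55,-8,-0.5,0,0,92.6,306,-55,-8,-0.5,0,0,92.6,306,-55,-8,-0.5,0,0,92.6,306,-55,-8,-0.5,0,0,92.6,306,-55,-8,-0.5,0,0,92.6,306,-55,-8,-0.5,0,0,92.6,306,-55,-8,-0.5,0,0,92.6,306,-55,-8,-0.5,0,0,92.6,306,-55,-8,-0.5,0,0,92.6,306,-55,-8,-0.5,0,0,92.6,306,-55,-8,-0.5,0,0,92.6,306,-55,-8,-0.5,0,0,92.6,306,-55,-8,-0.5])

```text
time: 28.05
tool_pos: [0.4178, 0.2602, 0.2169]
ee_rot: [-3.141, -0.0, 0.001]
wrist_force: [-0.3, -0.4, -0.2]
width: 0.0706
finger_force: 0.0
```

```bash
cat >> h.py <<'E'
def wpts(s):
    v,u=np.mgrid[0:384,0:512]; x,y=u-s['cx'],v-s['cy']; r=np.hypot(x,y)+1e-9; th=r/s['fx']; z=s['range_z']
    P=np.stack([x/r*np.tan(th)*z,y/r*np.tan(th)*z,z],-1); p0,R0=pose(s['o']); T=s['T_tool_cam']
    P=P@T[:3,:3].T+T[:3,3]; return P@R0.as_matrix().T+p0
def wcups():
    s=snap('wrist'); P=wpts(s); hsv=cv2.cvtColor(s['color'],cv2.COLOR_RGB2HSV)
    for n,lo,hi in(('blue',(100,90,30),(120,255,255)),('green',(50,90,30),(75,255,255))):
        m=cv2.inRange(hsv,lo,hi); k,l,t,c=cv2.connectedComponentsWithStats(m); i=1+np.argmax(t[1:,4]); Q=P[l==i]
        top=Q[Q[:,2]>.0535]; print(n,len(Q),'zmax',np.percentile(Q[:,2],99).round(4),'top',cv2.minAreaRect(top[:,:2].astype(np.float32)),'all',cv2.minAreaRect(Q[Q[:,2]>.036][:,:2].astype(np.float32)))
    return s
E
python3 - <<'E'
from h import *
st(); s=wcups(); cv2.imwrite('w6.png',s['color'][:,:,::-1])
E
```

```text
28.05 [0.4178 0.2602 0.2169] [-1.7999e+02 -1.0000e-02  6.0000e-02] F [-0.3 -0.4 -0.2] w 0.0706 0.0 q [ 0.44 -0.04  1.48  0.    1.7   2.01]
blue 1612 zmax 0.0566 top ((0.4763595759868622, 0.29789766669273376), (0.07264406234025955, 0.08129045367240906), 11.02597713470459) all ((0.47484755516052246, 0.30496183037757874), (0.07258348166942596, 0.09560670703649521), 10.666281700134277)
green 2874 zmax 0.0563 top ((0.49716126918792725, 0.22689028084278107), (0.0636991634964943, 0.07333293557167053), 79.15595245361328) all ((0.49584150314331055, 0.22008226811885834), (0.0775456503033638, 0.07340794056653976), 79.08517456054688)
```

```bash
cat >> h.py <<'E'
def wfit(verbose=1):
    s=snap('wrist'); P=wpts(s); hsv=cv2.cvtColor(s['color'],cv2.COLOR_RGB2HSV)
    for n,lo,hi,yaw in(('blue',(100,90,30),(120,255,255),11),('green',(50,90,30),(75,255,255),-11)):
        m=cv2.inRange(hsv,lo,hi); k,l,t,c=cv2.connectedComponentsWithStats(m); i=1+np.argmax(t[1:,4]); Q=P[(l==i)]
        v,u=np.where(l==i); a=np.radians(yaw); e=np.array([[np.cos(a),np.sin(a)],[-np.sin(a),np.cos(a)]])
        L=Q[:,:2]@e.T
        print(n,'px',u.min(),u.max(),v.min(),v.max(),'along',np.percentile(L[:,0],[1,5,50,95,99]).round(4),'z%',np.percentile(Q[:,2],[5,25,50,75,95]).round(4))
        bins=np.arange(L[:,1].min(),L[:,1].max()+.004,.004)
        for b in bins[:-1]:
            q=(L[:,1]>=b)&(L[:,1]<b+.004)
            if q.sum()>20: print('  y',(b+.002).round(4),q.sum(),np.median(Q[q,2]).round(4))
        print('  basis',e.round(4).tolist())
    return s
E
python3 -c "
from h import *
wfit()"
```

```text
blue px 172 222 102 166 along [0.489  0.4926 0.5253 0.557  0.56  ] z% [0.044  0.0535 0.0544 0.055  0.0559]
  y 0.2069 42 0.0441
  y 0.2109 57 0.0479
  y 0.2149 82 0.0524
  y 0.2189 206 0.0546
  y 0.2229 213 0.0547
  y 0.2269 208 0.0547
  y 0.2309 208 0.0547
  y 0.2349 211 0.0547
  y 0.2389 205 0.0548
  y 0.2429 76 0.0528
  y 0.2469 55 0.049
  y 0.2509 32 0.0443
  y 0.2549 40 0.041
  basis [[0.9816, 0.1908], [-0.1908, 0.9816]]
green px 267 322 81 148 along [0.4088 0.4118 0.4446 0.4777 0.4806] z% [0.0399 0.046  0.0529 0.0546 0.0556]
  y 0.2737 137 0.0406
  y 0.2777 159 0.0445
  y 0.2817 163 0.0485
  y 0.2857 171 0.0526
  y 0.2897 217 0.0547
  y 0.2937 214 0.0547
  y 0.2977 219 0.0546
  y 0.3017 221 0.0546
  y 0.3057 219 0.0546
  y 0.3097 223 0.0545
  y 0.3137 237 0.052
  y 0.3177 235 0.0479
  y 0.3217 225 0.044
  y 0.3257 214 0.0401
  basis [[0.9816, -0.1908], [0.1908, 0.9816]]
```

```bash
python3 -c "
from h import *
st()
print(row([.4948-.0555,.2091+.0108,.0733],tilt(-11,45,0)))
print(row([.4948-.0555,.2091+.0108,.0733],tilt(-11,45,0)))"
```

```text
28.15 [0.4178 0.2601 0.2169] [-1.7999e+02 -1.0000e-02  5.0000e-02] F [-0.1 -0.6 -0.4] w 0.0706 0.0 q [ 0.44 -0.04  1.48  0.    1.7   2.01]
[-4.3, 44.9, 10.5, 21.4, 40.3, 143.6]
[-4.3, 44.9, 10.5, 21.4, 40.3, 143.6]
```

Emit:
arm_command(targets=[-4.3,44.9,10.5,21.4,40.3,40,-0.5,-4.3,44.9,10.5,21.4,40.3,40,-0.5,-4.3,44.9,10.5,21.4,40.3,40,-0.5,-4.3,44.9,10.5,21.4,40.3,40,-0.5,-4.3,44.9,10.5,21.4,40.3,40,-0.5,-4.3,44.9,10.5,21.4,40.3,40,-0.5,-4.3,44.9,10.5,21.4,40.3,80,-0.5,-4.3,44.9,10.5,21.4,40.3,120,-0.5,-4.3,44.9,10.5,21.4,40.3,143.6,-0.5,-4.3,44.9,10.5,21.4,40.3,143.6,-0.5,-4.3,44.9,10.5,21.4,40.3,143.6,-0.5,-4.3,44.9,10.5,21.4,40.3,143.6,-0.5,-4.3,44.9,10.5,21.4,40.3,143.6,-0.5])

```text
time: 29.45
tool_pos: [0.4552, 0.1784, 0.0984]
ee_rot: [-3.116, -0.735, -0.149]
wrist_force: [0.1, -0.6, -0.1]
width: 0.0703
finger_force: 0.0
```

```bash
python3 -c "
from h import *
st()
print(row([.4948,.2091,.0167],tilt(-11,45,0)))"
```

```text
29.45 [0.4552 0.1784 0.0984] [-178.54  -42.11   -8.55] F [ 0.1 -0.6 -0.1] w 0.0703 0.0 q [ 0.56 -0.38  2.18 -0.6   0.82  2.57]
[-3.1, 2.9, 1.7, -29.1, -34.1, 84.7]
```

Emit:
arm_command(targets=[0,0,-30,0,0,-40,-0.5,0,0,-30,0,0,-80,-0.5,0,0,-30,0,0,-80,-0.5,0,0,-60,0,0,-80,-0.5,0,0,-60,0,0,-80,-0.5,0,0,-60,0,0,-80,-0.5,0,0,-60,0,0,-80,-0.5,0,0,-120,0,0,-80,-0.5,0,0,-120,0,0,-80,-0.5,0,0,-120,0,0,-80,-0.5,0,0,-120,0,0,-80,-0.5,0,0,-120,0,0,-80,-0.5,0,0,-120,0,0,-80,-0.5,0,0,-120,0,0,-80,-0.5,0,0,-120,0,0,-80,-0.5])

```text
time: 30.95
tool_pos: [0.4015, 0.1842, 0.1575]
ee_rot: [2.47, 0.324, 1.841]
wrist_force: [-0.5, -0.6, -0.4]
width: 0.0707
finger_force: 0.0
```

```bash
python3 -c "
from h import *
st()
print(row([.4948-.0555,.2091+.0108,.0733],tilt(-11,45,1)))"
```

```text
30.95 [0.4015 0.1842 0.1575] [141.52  18.58 105.45] F [-0.5 -0.6 -0.4] w 0.0707 0.0 q [ 0.69 -0.54  2.15 -0.58  1.05  0.47]
[1.3, -4.3, -58.3, 49.9, -8.8, 85.0]
```

Emit:
arm_command(targets=[0.6,-2,-29,10,-2,10,-0.5,0.6,-2,-29,10,-2,10,-0.5,0.6,-2,-29,10,-2,10,-0.5,0.6,-2,-29,10,-2,10,-0.5,1.3,-4.3,-58.3,49.9,-8.8,40,-0.5,1.3,-4.3,-58.3,49.9,-8.8,40,-0.5,1.3,-4.3,-58.3,49.9,-8.8,40,-0.5,1.3,-4.3,-58.3,49.9,-8.8,40,-0.5,1.3,-4.3,-58.3,49.9,-8.8,60,-0.5,1.3,-4.3,-58.3,49.9,-8.8,85,-0.5,1.3,-4.3,-58.3,49.9,-8.8,85,-0.5,1.3,-4.3,-58.3,49.9,-8.8,85,-0.5,1.3,-4.3,-58.3,49.9,-8.8,85,-0.5])

```text
time: 32.25
tool_pos: [0.4391, 0.2197, 0.073]
ee_rot: [-3.141, 0.785, 2.95]
wrist_force: [-0.4, -0.7, -0.4]
width: 0.0705
finger_force: 0.0
```

```bash
python3 -c "
from h import *
st()
print(row([.4948,.2091,.0167],tilt(-11,45,1)))"
```

```text
32.25 [0.4391 0.2197 0.073 ] [-179.98   44.97  169.  ] F [-0.4 -0.7 -0.4] w 0.0705 0.0 q [ 0.77 -0.24  2.17 -0.84  0.89 -0.18]
[-0.0, -0.0, -0.0, -0.4, 0.2, 79.9]
```

Emit:
arm_command(targets=[0,0,0,0,0,25,-0.5,0,0,0,0,0,50,-0.5,0,0,0,0,0,65,-0.5,0,0,0,0,0,79.5,-0.5,0,0,0,0,0,79.5,-0.5,0,0,0,0,0,79.5,-0.5,0,0,0,0,0,79.5,-0.5,0,0,0,0,0,79.5,1,0,0,0,0,0,79.5,1,0,0,0,0,0,79.5,1,0,0,0,0,0,79.5,1,0,0,0,0,0,79.5,1,0,0,0,0,0,79.5,1])

```text
time: 33.55
tool_pos: [0.4943, 0.2086, 0.0161]
ee_rot: [-3.139, 0.785, 2.952]
wrist_force: [-3.5, -0.0, 5.3]
width: 0.0556
finger_force: 30.0
```

```bash
python3 -c "
from h import *
st()"
```

```text
33.55 [0.4943 0.2086 0.0161] [-179.86   44.97  169.13] F [-3.5 -0.   5.3] w 0.0556 30.0 q [ 0.64 -0.06  2.16 -0.95  0.7  -0.1 ]
```

```bash
python3 -c "
from h import *
print(row([.4943,.2086,.146],tilt(-11,45,1)))
print(row([.50,.022,.22],tilt(2.5,45,1)))"
```

```text
[-0.0, -0.0, 0.1, -91.8, -0.2, -91.9]
[-9.6, -0.0, -9.5, -173.0, -182.5, -114.9]
```

Emit:
arm_command(targets=[0,0,0,-20,0,-20,1,0,0,0,-50,0,-50,1,0,0,0,-80,0,-80,1,0,0,0,-92,0,-92,1,0,0,0,-92,0,-92,1,-9.6,0,-9.5,-173,-182.5,-115,1,-9.6,0,-9.5,-173,-182.5,-115,1,-9.6,0,-9.5,-173,-182.5,-115,1,-9.6,0,-9.5,-173,-182.5,-115,1,-9.6,0,-9.5,-173,-182.5,-115,1,-9.6,0,-9.5,-173,-182.5,-115,1,-9.6,0,-9.5,-173,-182.5,-115,1,-9.6,0,-9.5,-173,-182.5,-115,1,-9.6,0,-9.5,-173,-182.5,-115,1,-9.6,0,-9.5,-173,-182.5,-115,1])

```text
time: 35.05
tool_pos: [0.4988, 0.0228, 0.2161]
ee_rot: [3.141, 0.778, -3.097]
wrist_force: [0.0, 0.2, -1.1]
width: 0.0558
finger_force: 30.0
```

```bash
python3 -c "
from h import *
st()"
```

```text
35.05 [0.4988 0.0228 0.2161] [ 179.96   44.59 -177.45] F [ 0.   0.2 -1.1] w 0.0558 30.0 q [-0.18 -0.62  2.09  0.2   0.91 -1.86]
```

Emit:
arm_command(targets=[0,0,0,0,0,0,1,0,0,0,0,0,0,1,0,0,60,0,0,0,1,0,0,60,0,0,0,1,0,0,60,0,0,0,1,0,0,60,0,0,0,1,0,0,60,0,0,0,1,0,0,60,0,0,0,1,0,0,60,0,0,0,1,0,0,120,0,0,0,1,0,0,120,0,0,0,1,0,0,120,0,0,0,1,0,0,120,0,0,0,1,0,0,120,0,0,0,1,0,0,120,0,0,0,1,0,0,120,0,0,0,1])

```text
time: 36.65
tool_pos: [0.4997, 0.0227, 0.2191]
ee_rot: [2.432, -0.364, 1.223]
wrist_force: [-1.4, 0.9, -1.2]
width: 0.0559
finger_force: 30.0
```

```bash
python3 -c "
from h import *
st(); print(row([.52,.026,.20],tilt(2.5,45,0)), row([.5884,.026,.17],tilt(2.5,45,0)))"
```

```text
36.65 [0.4997 0.0227 0.2191] [139.34 -20.84  70.08] F [-1.4  0.9 -1.2] w 0.0559 30.0 q [-0.18 -0.62  2.09  0.2   0.91  0.24]
[-0.1, 0.1, 59.8, 2.6, -0.3, 28.0] [-0.1, 0.1, 59.8, 13.7, 24.8, 97.4]
```

Emit:
arm_command(targets=[0,0,59.8,0,0,0,1,0,0,59.8,0,0,0,1,0,0,59.8,0,0,0,1,0,0,59.8,0,0,0,1,0,0,59.8,0,0,0,1,0,0,59.8,0,0,0,1,0,0,59.8,0,0,0,1,0,0,59.8,13.7,24.8,97.4,1,0,0,59.8,13.7,24.8,97.4,1,0,0,59.8,13.7,24.8,97.4,1,0,0,59.8,13.7,24.8,97.4,1,0,0,59.8,13.7,24.8,97.4,1,0,0,59.8,13.7,24.8,97.4,1,0,0,59.8,13.7,24.8,97.4,1])

```text
time: 38.05
tool_pos: [0.5885, 0.025, 0.1734]
ee_rot: [3.136, -0.788, 0.05]
wrist_force: [-0.2, -0.4, -0.9]
width: 0.0558
finger_force: 30.0
```

Run:
```python
from h import *
st(); s=snap('top'); P=cloud(s); hsv=cv2.cvtColor(s['color'],cv2.COLOR_RGB2HSV)
m=cv2.inRange(hsv,(45,80,30),(80,255,255)); v,u=np.where(m>0); q=P[v,u]; print(len(u),np.percentile(q,[3,50,97],axis=0).round(3).tolist())
s=snap('scene'); save(s,'pics/s5.png',(130,120,310,255),4.4)
```

```text
38.05 [0.5885 0.025  0.1734] [179.66 -45.17   2.89] F [-0.2 -0.4 -0.9] w 0.0558 30.0 q [-0.12 -0.34  2.02  0.19  0.69  1.3 ]
489 [[0.548, -0.001, 0.151], [0.574, 0.023, 0.21], [0.598, 0.051, 0.213]]
```

View pics/s5.png

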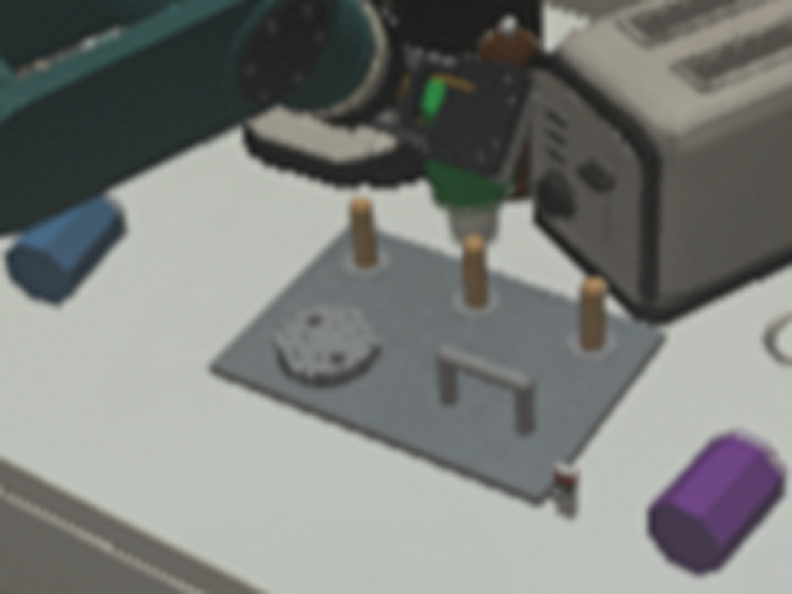

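The green cup is upside down directly over peg 2 (crop (465,190)). I lower it.

```bash
python3 -c "
from h import *
print(row([.5884,.026,.069],tilt(2.5,45,0)))"
```

```text
[0.1, -0.1, 0.3, -73.4, -1.5, 73.2]
```

Emit:
arm_command(targets=[0,0,0,-10,-1.5,10,1,0,0,0,-20,-1.5,20,1,0,0,0,-30,-1.5,30,1,0,0,0,-40,-1.5,40,1,0,0,0,-50,-1.5,50,1,0,0,0,-60,-1.5,60,1,0,0,0,-66,-1.5,66,1,0,0,0,-70,-1.5,70,1,0,0,0,-73.4,-1.5,73.2,1,0,0,0,-73.4,-1.5,73.2,1,0,0,0,-73.4,-1.5,73.2,1,0,0,0,-73.4,-1.5,73.2,1])

```text
time: 39.35
tool_pos: [0.5886, 0.0261, 0.0676]
ee_rot: [3.137, -0.785, 0.05]
wrist_force: [-0.6, 0.6, -1.3]
width: 0.0559
finger_force: 30.0
```

```bash
python3 -c "
from h import *
st()"
```

```text
39.35 [0.5886 0.0261 0.0676] [179.71 -44.96   2.86] F [-0.6  0.6 -1.3] w 0.0559 30.0 q [-0.12 -0.21  2.15  0.28  0.43  1.2 ]
```

Emit:
arm_command(targets=[0,0,0,-0.7,0,0.7,1,0,0,0,-0.7,0,0.7,1,0,0,0,-1.4,0,1.4,1,0,0,0,-1.4,0,1.4,1,0,0,0,-1.4,0,1.4,1])

```text
time: 39.85
tool_pos: [0.5891, 0.026, 0.0664]
ee_rot: [3.137, -0.786, 0.049]
wrist_force: [-3.8, 0.0, 5.1]
width: 0.0557
finger_force: 30.0
```

```bash
python3 -c "
from h import *
st()"
```

```text
39.85 [0.5891 0.026  0.0664] [179.72 -45.05   2.83] F [-3.8  0.   5.1] w 0.0557 30.0 q [-0.12 -0.2   2.15  0.28  0.43  1.19]
```

Emit:
arm_command(targets=[0,0,0,0,0,0,-0.5,0,0,0,0,0,0,-0.5,0,0,0,0,0,0,-0.5,0,0,0,0,0,0,-0.5,0,0,0,0,0,0,-0.5,0,0,0,0,0,-10,-0.5,0,0,0,0,0,-30,-0.5,0,0,0,0,0,-60,-0.5,0,0,0,0,0,-90,-0.5,0,0,0,0,0,-130,-0.5,0,0,0,0,0,-130,-0.5,0,0,0,0,0,-130,-0.5])

```text
time: 41.05
tool_pos: [0.4967, 0.022, 0.1583]
ee_rot: [3.136, -0.787, 0.05]
wrist_force: [0.4, -0.2, -0.7]
width: 0.0706
finger_force: 0.0
```

Run:
```python
from h import *
st(); s=cups(); P=cloud(s); hsv=cv2.cvtColor(s['color'],cv2.COLOR_RGB2HSV)
m=cv2.inRange(hsv,(45,80,30),(80,255,255)); v,u=np.where(m>0); q=P[v,u]; print(len(u),np.percentile(q,[3,50,97],axis=0).round(3).tolist())
e=np.array([[.9816,.1908],[-.1908,.9816]]); print(row([.42,.22,.20],down(180)))
```

```text
41.05 [0.4967 0.022  0.1583] [179.67 -45.07   2.87] F [ 0.4 -0.2 -0.7] w 0.0706 0.0 q [-0.18 -0.6   2.2   0.23  0.78  1.24]
blue 518 ((0.4710339605808258, 0.31735584139823914), (0.07169594615697861, 0.056728605180978775), 10.985218048095703)
green 400 ((0.5788663625717163, 0.02818087488412857), (0.05896429345011711, 0.06172158569097519), 0.22390678524971008)
red 132 ((0.49168503284454346, -0.3361932039260864), (0.019154269248247147, 0.05505405738949776), 79.73429107666016)
404 [[0.55, -0.002, 0.024], [0.574, 0.025, 0.103], [0.601, 0.053, 0.106]]
[67.7, -1.3, -164.0, -16.3, -201.0, -78.8]
```

Emit:
arm_command(targets=[0,0,-60,30,0,-20,-0.5,0,0,-60,30,0,-20,-0.5,0,0,-60,30,0,-20,-0.5,0,0,-60,30,0,-20,-0.5,0,0,-60,30,0,-20,-0.5,0,0,-60,30,0,-20,-0.5,0,0,-60,30,0,-20,-0.5,0,0,-120,30,0,-20,-0.5,0,0,-120,30,0,-20,-0.5,0,0,-120,30,0,-20,-0.5,0,0,-120,30,0,-20,-0.5,0,0,-120,30,0,-20,-0.5,0,0,-120,30,0,-20,-0.5,0,0,-120,30,0,-20,-0.5,0,0,-120,30,0,-20,-0.5])

```text
time: 42.6
tool_pos: [0.5034, 0.0228, 0.1888]
ee_rot: [2.436, 0.36, 2.008]
wrist_force: [0.3, -0.2, -0.1]
width: 0.0704
finger_force: 0.0
```

Run:
```python
from h import *
st(); print(row([.4724-.0625,.3250-.0121,.0796+.06],tilt(11,45,1)))
```

```text
42.6 [0.5034 0.0228 0.1888] [139.59  20.63 115.03] F [ 0.3 -0.2 -0.1] w 0.0704 0.0 q [-0.18 -0.59  2.13  0.21  0.84 -0.82]
[-5.7, 2.7, -65.8, 300.4, 68.2, -21.4]
```

Emit:
arm_command(targets=[-5.7,2.7,-65.8,300.4,68.2,-21.4,-0.5,-5.7,2.7,-65.8,300.4,68.2,-21.4,-0.5,-5.7,2.7,-65.8,300.4,68.2,-21.4,-0.5,-5.7,2.7,-65.8,300.4,68.2,-21.4,-0.5,-5.7,2.7,-65.8,300.4,68.2,-21.4,-0.5,-5.7,2.7,-65.8,300.4,68.2,-21.4,-0.5,-5.7,2.7,-65.8,300.4,68.2,-21.4,-0.5,-5.7,2.7,-65.8,300.4,68.2,-21.4,-0.5,-5.7,2.7,-65.8,300.4,68.2,-21.4,-0.5,-5.7,2.7,-65.8,300.4,68.2,-21.4,-0.5,-5.7,2.7,-65.8,300.4,68.2,-21.4,-0.5,-5.7,2.7,-65.8,300.4,68.2,-21.4,-0.5,-5.7,2.7,-65.8,300.4,68.2,-21.4,-0.5,-5.7,2.7,-65.8,300.4,68.2,-21.4,-0.5])

```text
time: 44.0
tool_pos: [0.4106, 0.3124, 0.1423]
ee_rot: [-3.139, 0.792, -2.949]
wrist_force: [0.0, 1.7, 0.1]
width: 0.0702
finger_force: 0.0
```

Run:
```python
from h import *
st(); print(row([.4724-.0625,.3250-.0121,.0796],tilt(11,45,1)))
```

```text
44.0 [0.4106 0.3124 0.1423] [-179.85   45.37 -168.96] F [0.  1.7 0.1] w 0.0702 0.0 q [ 0.83 -0.39  2.12 -0.62  0.83 -0.64]
[-0.1, 0.4, 0.0, 45.1, 0.7, 43.6]
```

Emit:
arm_command(targets=[0,0,0,20,0.7,20,-0.5,0,0,0,44,0.7,43,-0.5,0,0,0,44,0.7,43,-0.5,0,0,0,44,0.7,43,-0.5,0,0,0,44,0.7,70,-0.5,0,0,0,44,0.7,95,-0.5,0,0,0,44,0.7,115,-0.5,0,0,0,44,0.7,132,-0.5,0,0,0,44,0.7,132,-0.5,0,0,0,44,0.7,132,-0.5,0,0,0,44,0.7,132,-0.5])

```text
time: 45.1
tool_pos: [0.4727, 0.3259, 0.0201]
ee_rot: [-3.14, 0.794, -2.948]
wrist_force: [0.2, 0.1, 0.2]
width: 0.0703
finger_force: 0.0
```

Run:
```python
from h import *
st(); print(row([.4724,.3250,.0160],tilt(11,45,1)))
```

```text
45.1 [0.4727 0.3259 0.0201] [-179.92   45.5  -168.92] F [0.2 0.1 0.2] w 0.0703 0.0 q [ 0.73 -0.07  2.15 -0.87  0.5  -0.37]
[-0.0, 0.5, 0.1, 3.3, -0.8, 2.6]
```

Emit:
arm_command(targets=[0,0.5,0,2.5,-0.8,2,-0.5,0,0.5,0,2.5,-0.8,2,-0.5,0,0.5,0,2.5,-0.8,2,-0.5,0,0.5,0,2.5,-0.8,2,1,0,0.5,0,2.5,-0.8,2,1,0,0.5,0,2.5,-0.8,2,1,0,0.5,0,2.5,-0.8,2,1,0,0.5,0,2.5,-0.8,2,1,0,0.5,0,2.5,-0.8,2,1,0,0.5,0,2.5,-0.8,2,1])

```text
time: 46.1
tool_pos: [0.4719, 0.3244, 0.0149]
ee_rot: [-3.138, 0.783, -2.947]
wrist_force: [-1.5, -0.2, 1.1]
width: 0.0556
finger_force: 30.0
```

Run:
```python
from h import *
st(); print(row([.48,.12,.22],tilt(12,45,1)))
```

```text
46.1 [0.4719 0.3244 0.0149] [-179.82   44.85 -168.86] F [-1.5 -0.2  1.1] w 0.0556 30.0 q [ 0.72 -0.06  2.15 -0.86  0.49 -0.38]
[-0.8, -0.1, -0.6, -122.2, -202.6, -167.0]
```

Emit:
arm_command(targets=[0,0,0,-20,0,-20,1,0,0,0,-50,0,-50,1,0,0,0,-80,0,-80,1,0,0,0,-100,0,-100,1,0,0,0,-110,0,-110,1,0,0,0,-122,-202,-167,1,0,0,0,-122,-202,-167,1,0,0,0,-122,-202,-167,1,0,0,0,-122,-202,-167,1,0,0,0,-122,-202,-167,1,0,0,0,-122,-202,-167,1,0,0,0,-122,-202,-167,1,0,0,0,-122,-202,-167,1,0,0,0,-122,-202,-167,1])

```text
time: 47.5
tool_pos: [0.4792, 0.122, 0.2183]
ee_rot: [-3.139, 0.78, -2.945]
wrist_force: [0.1, -0.7, -1.7]
width: 0.0556
finger_force: 30.0
```

Emit:
arm_command(targets=[0,0,60,0,0,0,1,0,0,60,0,0,0,1,0,0,60,0,0,0,1,0,0,60,0,0,0,1,0,0,60,0,0,0,1,0,0,60,0,0,0,1,0,0,60,0,0,0,1,0,0,120,0,0,0,1,0,0,120,0,0,0,1,0,0,120,0,0,0,1,0,0,120,0,0,0,1,0,0,120,0,0,0,1,0,0,120,0,0,0,1,0,0,120,0,0,0,1])

```text
time: 48.9
tool_pos: [0.4793, 0.1221, 0.219]
ee_rot: [2.433, -0.362, 1.372]
wrist_force: [-0.0, -0.4, -1.6]
width: 0.0562
finger_force: 30.0
```

Run:
```python
from h import *
st(); a=np.radians(12); t=np.array([.572,.1208])+.0125*np.array([np.cos(a),np.sin(a)]); print(t,row([*t,.175],tilt(12,45,0)))
```

```text
48.9 [0.4793 0.1221 0.219 ] [139.39 -20.72  78.61] F [-0.  -0.4 -1.6] w 0.0562 30.0 q [ 0.08 -0.63  2.1   0.1   0.9   0.38]
[0.58422685 0.1233989 ] [0.5, 0.6, 59.2, 5.0, 46.0, 103.9]
```

Emit:
arm_command(targets=[0,0,59.2,0,0,0,1,0,0,59.2,0,0,0,1,0,0,59.2,0,0,0,1,0,0,59.2,0,0,0,1,0,0,59.2,0,0,0,1,0,0,59.2,0,0,0,1,0.5,0.6,59.2,0,0,0,1,0.5,0.6,59.2,5,46,103.9,1,0.5,0.6,59.2,5,46,103.9,1,0.5,0.6,59.2,5,46,103.9,1,0.5,0.6,59.2,5,46,103.9,1,0.5,0.6,59.2,5,46,103.9,1,0.5,0.6,59.2,5,46,103.9,1,0.5,0.6,59.2,5,46,103.9,1])

```text
time: 50.3
tool_pos: [0.5844, 0.1223, 0.1777]
ee_rot: [3.136, -0.79, 0.216]
wrist_force: [0.1, 0.2, -1.0]
width: 0.056
finger_force: 30.0
```

Run:
```python
from h import *
st(); print(row([.58423,.1234,.069],tilt(12,45,0)))
s=snap('top'); P=cloud(s); hsv=cv2.cvtColor(s['color'],cv2.COLOR_RGB2HSV)
m=cv2.inRange(hsv,(100,90,30),(120,255,255)); k,l,t,c=cv2.connectedComponentsWithStats(m); i=1+np.argmax(t[1:,4]); q=P[l==i]; print(len(q),np.percentile(q,[3,50,97],axis=0).round(3).tolist())
```

```text
50.3 [0.5844 0.1223 0.1777] [179.67 -45.25  12.35] F [ 0.1  0.2 -1. ] w 0.056 30.0 q [ 0.04 -0.32  2.    0.18  0.69  1.31]
[0.1, -0.3, 0.2, -77.1, -1.5, 76.6]
492 [[0.544, 0.093, 0.181], [0.569, 0.117, 0.215], [0.595, 0.144, 0.218]]
```

Emit:
arm_command(targets=[0,0,0,-10,-1.5,10,1,0,0,0,-20,-1.5,20,1,0,0,0,-30,-1.5,30,1,0,0,0,-40,-1.5,40,1,0,0,0,-50,-1.5,50,1,0,0,0,-60,-1.5,60,1,0,0,0,-68,-1.5,68,1,0,0,0,-73,-1.5,73,1,0,0,0,-76.5,-1.5,76,1,0,0,0,-76.5,-1.5,76,1,0,0,0,-76.5,-1.5,76,1,0,0,0,-76.5,-1.5,76,1])

```text
time: 51.55
tool_pos: [0.5849, 0.1229, 0.0693]
ee_rot: [3.136, -0.789, 0.214]
wrist_force: [0.7, -0.4, -1.6]
width: 0.0557
finger_force: 30.0
```

```bash
python3 -c "
from h import *
st()"
```

```text
51.55 [0.5849 0.1229 0.0693] [179.68 -45.2   12.29] F [ 0.7 -0.4 -1.6] w 0.0557 30.0 q [ 0.04 -0.19  2.13  0.28  0.43  1.19]
```

Emit:
arm_command(targets=[0,0,0,-0.7,0,0.7,1,0,0,0,-1.4,0,1.4,1,0,0,0,-2,0,2,1,0,0,0,-2,0,2,1,0,0,0,-2,0,2,1])

```text
time: 52.05
tool_pos: [0.5846, 0.1228, 0.0658]
ee_rot: [3.136, -0.788, 0.214]
wrist_force: [-0.9, 0.6, -0.6]
width: 0.0562
finger_force: 30.0
```

```bash
python3 -c "
from h import *
st()"
```

```text
52.05 [0.5846 0.1228 0.0658] [179.7  -45.15  12.27] F [-0.9  0.6 -0.6] w 0.0562 30.0 q [ 0.04 -0.18  2.14  0.29  0.42  1.19]
```

Emit:
arm_command(targets=[0,0,0,-0.7,0,0.7,1,0,0,0,-0.7,0,0.7,1,0,0,0,-1.2,0,1.2,1,0,0,0,-1.2,0,1.2,1,0,0,0,-1.2,0,1.2,1])

```text
time: 52.55
tool_pos: [0.5855, 0.1229, 0.0657]
ee_rot: [3.136, -0.791, 0.214]
wrist_force: [-4.0, 0.3, 6.9]
width: 0.0555
finger_force: 30.0
```

```bash
python3 -c "
from h import *
st()"
```

```text
52.55 [0.5855 0.1229 0.0657] [179.69 -45.31  12.26] F [-4.   0.3  6.9] w 0.0555 30.0 q [ 0.04 -0.18  2.14  0.29  0.41  1.19]
```

Contact made, so I release and back off.

Emit:
arm_command(targets=[0,0,0,0,0,0,-0.5,0,0,0,0,0,0,-0.5,0,0,0,0,0,0,-0.5,0,0,0,0,0,0,-0.5,0,0,0,0,0,0,-0.5,0,0,0,0,0,-10,-0.5,0,0,0,0,0,-30,-0.5,0,0,0,0,0,-60,-0.5,0,0,0,0,0,-90,-0.5,0,0,0,0,0,-130,-0.5,0,0,0,40,0,-150,-0.5,0,0,0,80,0,-170,-0.5,0,0,0,80,0,-170,-0.5])

```text
time: 53.85
tool_pos: [0.5254, 0.1102, 0.2512]
ee_rot: [3.132, -0.804, 0.217]
wrist_force: [0.2, 0.7, 0.1]
width: 0.0705
finger_force: 0.0
```

Run:
```python
from h import *
st(); s=snap('top'); P=cloud(s); hsv=cv2.cvtColor(s['color'],cv2.COLOR_RGB2HSV)
for n,lo,hi in(('blue',(100,90,30),(120,255,255)),('green',(45,80,30),(80,255,255)),('red',(0,150,60),(6,255,255)),('dark spanner',(0,0,20),(179,90,110))):
    m=cv2.inRange(hsv,lo,hi)
    if n[0]=='d': m[:, :335]=0; m[:,375:]=0; m[:205]=0; m[250:]=0; m[240:,360:]=0
    k,l,t,c=cv2.connectedComponentsWithStats(m); i=1+np.argmax(t[1:,4]); q=P[l==i]; top=q[q[:,2]>np.median(q[:,2])-.004]
    print(n,len(q),'z',np.percentile(q[:,2],[5,50,95]).round(4),'top xy',top[:,:2].mean(0).round(4),'z spread',top[:,2].std().round(4),'px',t[i][:4])
# tilt of cup tops
for n,lo,hi in(('blue',(100,90,30),(120,255,255)),('green',(45,80,30),(80,255,255))):
    q=P[cv2.inRange(hsv,lo,hi)>0]; q=q[abs(q[:,2]-.104)<.006]; A=np.c_[q[:,:2]-q[:,:2].mean(0),np.ones(len(q))]; print(n,np.linalg.lstsq(A,q[:,2],rcond=None)[0].round(3))
```

```text
53.85 [0.5254 0.1102 0.2512] [179.46 -46.04  12.43] F [0.2 0.7 0.1] w 0.0705 0.0 q [ 0.01 -0.54  1.99  0.18  0.9   1.31]
blue 438 z [0.054  0.1056 0.1105] top xy [0.5858 0.1071] z spread 0.0024 px [185 180  23  25]
green 403 z [0.0282 0.1028 0.1061] top xy [0.5764 0.0246] z spread 0.0017 px [216 184  23  22]
red 135 z [0.0248 0.0483 0.0527] top xy [ 0.4917 -0.3374] z spread 0.1064 px [354 217   9  20]
dark spanner 50 z [0.0113 0.0173 0.02  ] top xy [ 0.4507 -0.3327] z spread 0.0019 px [345 236  15   8]
blue [-0.074 -0.008  0.106]
green [-0.     0.011  0.103]
```

Emit:
arm_command(targets=[0,0,0,60,0,-60,-0.5,0,0,0,60,0,-60,-0.5,0,0,0,60,0,-60,-0.5,0,0,0,60,0,-60,-0.5,0,0,0,60,0,-60,-0.5])

```text
time: 54.4
tool_pos: [0.5207, 0.1103, 0.3218]
ee_rot: [3.138, -0.782, 0.213]
wrist_force: [-0.8, 0.1, -0.6]
width: 0.0702
finger_force: 0.0
```

```bash
cat > chk.py <<'E'
from h import *
st()
for cam in('top','scene'):
    s=snap(cam); P=cloud(s); hsv=cv2.cvtColor(s['color'],cv2.COLOR_RGB2HSV)
    for n,lo,hi in(('blue',(100,90,30),(120,255,255)),('green',(45,80,30),(80,255,255))):
        m=cv2.inRange(hsv,lo,hi); k,l,t,c=cv2.connectedComponentsWithStats(m); i=1+np.argmax(t[1:,4]); q=P[l==i]; z=np.percentile(q[:,2],[2,50,98]).round(4)
        for it in range(3):
            if it==0: w=q[abs(q[:,2]-.105)<.012]; co=None
            A=np.c_[w[:,:2]-w[:,:2].mean(0),np.ones(len(w))]; co=np.linalg.lstsq(A,w[:,2],rcond=None)[0]; r=w[:,2]-A@co; w=w[abs(r)<2*r.std()+1e-6]
        print(cam,n,len(q),'z',z,'top centre',((w[:,:2].min(0)+w[:,:2].max(0))/2).round(4),'mean',w[:,:2].mean(0).round(4),'plane',co.round(3),'bbox',t[i][:4])
E
python3 chk.py
```

```text
54.4 [0.5207 0.1103 0.3218] [179.77 -44.82  12.23] F [-0.8  0.1 -0.6] w 0.0702 0.0 q [ 0.01 -0.54  1.85  0.16  1.07  1.35]
top blue 413 z [0.0225 0.1027 0.1077] top centre [0.5766 0.1127] mean [0.5775 0.1132] plane [-0.01  -0.008  0.103] bbox [183 184  25  22]
top green 404 z [0.0219 0.1027 0.1068] top centre [0.5769 0.025 ] mean [0.5759 0.0246] plane [0.005 0.002 0.103] bbox [216 184  23  22]
scene blue 157 z [0.1009 0.1053 0.1092] top centre [0.5785 0.1106] mean [0.578  0.1101] plane [0.009 0.008 0.105] bbox [205 155  18  12]
scene green 447 z [0.038  0.0902 0.1082] top centre [0.5784 0.0228] mean [0.5758 0.0225] plane [0.031 0.031 0.105] bbox [228 164  19  29]
```

Emit:
arm_command(targets=[0,0,0,0,0,0,-0.5,0,0,0,0,0,0,-0.5,0,0,0,0,0,0,-0.5,0,0,0,0,0,0,-0.5,0,0,0,0,0,0,-0.5,0,0,0,0,0,0,-0.5])

```text
time: 55.1
tool_pos: [0.5215, 0.1104, 0.3253]
ee_rot: [3.136, -0.787, 0.214]
wrist_force: [-0.7, 0.2, -0.9]
width: 0.0702
finger_force: 0.0
```

```bash
cat >> chk.py <<'E'
s=snap('top'); P=cloud(s)[205:252,335:378]; c=s['color'][205:252,335:378].astype(int); d=(c.max(-1)<130)&(abs(c[...,0]-c[...,2])<35); q=P[d]; q=q[(q[:,2]>.008)&(q[:,2]<.03)]
print('spanner dark pts',len(q),q[:,:2].min(0).round(3),q[:,:2].max(0).round(3))
for lo,hi in((.43,.465),(.50,.53)): w=q[(q[:,0]>lo)&(q[:,0]<hi)]; print(lo,len(w),np.median(w,0).round(4) if len(w) else '')
E
python3 chk.py
```

```text
55.1 [0.5215 0.1104 0.3253] [179.7  -45.11  12.28] F [-0.7  0.2 -0.9] w 0.0702 0.0 q [ 0.01 -0.54  1.84  0.16  1.06  1.35]
top blue 413 z [0.0222 0.1028 0.1068] top centre [0.5765 0.1132] mean [0.5775 0.1129] plane [ 0.007 -0.002  0.103] bbox [183 184  25  22]
top green 404 z [0.0223 0.1027 0.107 ] top centre [0.577  0.0251] mean [0.5761 0.0248] plane [-0.     0.007  0.103] bbox [216 184  23  22]
scene blue 158 z [0.1015 0.1053 0.1083] top centre [0.5801 0.1117] mean [0.5776 0.1102] plane [ 0.014 -0.016  0.106] bbox [205 155  18  12]
scene green 450 z [0.0377 0.0905 0.1086] top centre [0.579  0.0239] mean [0.5759 0.0224] plane [0.015 0.026 0.105] bbox [228 164  19  29]
spanner dark pts 131 [ 0.443 -0.372] [ 0.526 -0.312]
0.43 62 [ 0.4486 -0.3333  0.0174]
0.5 61 [ 0.5175 -0.3337  0.0164]
```

Both cups are flat and at rest over their pegs, and the spanner's foot and bridge are both at standing height. I hand in.

```bash
python3 -c "
from h import *
print(robot.close_job())"
```

```text
the job is handed in; nothing more can be done
None
```

I did every step and handed the job in at about 55 s: ring turned to its stop, spanner standing on the worktop, stand held about 15 N for about 2 s, green tumbler on peg 2, blue on peg 1 (about 9 mm off centre); no verdict was returned.

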